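Turn the serving board and lay out the salami

TASK

The wooden serving board lies on the marble-topped stand with its plain face up: slide it out over an edge of the stand until it overhangs by a good four centimetres, so that you can get under it, then turn it over and lay it back grooved face up, square to the stand and with nothing overhanging. Then set every salami from the plywood tray into a groove of the board, one to a groove, all with the white tied end pointing away from the robot. Do not disturb the other goods on the counter.

Things in the scene. Friction and masses are not known exactly. Their poses are not given: they have to be found in the camera images.
- stand: Fixed display stand, a dark wooden plinth with a white marble top: a plain block 200 (its x) x 300 (its y) x 110 mm high, its origin at the centre of its underside. Its x axis points roughly away from the robot; its four top edges are free, without rims.
- board: Loose flat light-wood serving board, 160 (its x) x 232 (its y) x 20 mm thick, about 0.4 kg, origin at its very centre. At the start the plain face is up and the z axis, which points out of the plain face, is upright; turned over, z points down. The other face (-z) has three blind grooves along x, at y = -78, 0 and +78 mm; the 25 mm margins at both x ends are flat.
- tray: Fixed low plywood tray, 190 (its x) x 360 (its y) x 18 mm high, origin at the centre of its underside, floor 6 mm thick; three troughs along its x axis at y = -110, 0, +110 mm, each 80 mm wide and 170 mm long, between 30 mm wide and 18 mm high rails (10 mm wide at the x ends). At most one salami lies in each trough.
- salami0: Loose salami, a dark red rod with round ends, 120 mm long and 50 mm thick, 0.22 kg, with thin string rings, lying; it rolls. Origin at its centre; its x axis runs along it towards the end with the white collar and white tied stub. May be absent.
- salami0_tie (a point): Point on the axis of salami0, 55 mm from its centre, in the white tied end.
- salami1: Loose salami, a dark red rod with round ends, 120 mm long and 50 mm thick, 0.22 kg, with thin string rings, lying; it rolls. Origin at its centre; its x axis runs along it towards the end with the white collar and white tied stub. May be absent.
- salami1_tie (a point): Point on the axis of salami1, 55 mm from its centre, in the white tied end.
- salami2: Loose salami, a dark red rod with round ends, 120 mm long and 50 mm thick, 0.22 kg, with thin string rings, lying; it rolls. Origin at its centre; its x axis runs along it towards the end with the white collar and white tied stub. May be absent.
- salami2_tie (a point): Point on the axis of salami2, 55 mm from its centre, in the white tied end.
- groove0 (a point): Centre of the board's groove at y = -78 mm, level with the grooved face. The groove is 110 mm long (along the board's x), 30 mm wide, 8 mm deep, with closed ends. A salami in it sinks 5 mm: its axis is then 20 mm above this point, 30 mm from the board's mid-plane.
- groove1 (a point): Centre of the board's groove at y = 0 mm, level with the grooved face. The groove is 110 mm long (along the board's x), 30 mm wide, 8 mm deep, with closed ends. A salami in it sinks 5 mm: its axis is then 20 mm above this point, 30 mm from the board's mid-plane.
- groove2 (a point): Centre of the board's groove at y = 78 mm, level with the grooved face. The groove is 110 mm long (along the board's x), 30 mm wide, 8 mm deep, with closed ends. A salami in it sinks 5 mm: its axis is then 20 mm above this point, 30 mm from the board's mid-plane.
- caciotta: Small pale round cheese, 136 mm across, 60 mm high, loose on the counter, origin at the centre of its underside; to be left alone.
- wine: Green bottle, 76 mm across, 230 mm high, loose on the counter, origin at the centre of its underside; to be left alone.
- cup: White cup, 72 mm across, 90 mm high, loose on the counter, origin at the centre of its underside; to be left alone.
- honey: Amber jar with a brass-coloured lid, 68 mm across, 90 mm high, loose on the counter, origin at the centre of its underside; to be left alone.
- packet: Pinkish packet, 100 x 70 x 45 mm, loose on the counter, origin at the centre of its underside; to be left alone.
- wedge: Pale yellow cheese piece with a brown rind end, 120 x 60 x 50 mm, loose on the counter, origin at the centre of its underside; to be left alone.
There are look-alikes about, which are no part of the job. Leave any green look-alike of the salami2 alone. What is shaped like the salami1 but blue is not meant.

How it is judged:
On the way, in this order (a step that is already met when the one before it is completed fails the run):
1. the board, plain face up, overhangs an edge of the stand by 3 cm or more (angle between board's own z axis and vertical below 0.15 rad and z of board in the frame of stand between 0.112 and 0.132 m and (x of board in the frame of stand below -0.05 m or x of board in the frame of stand above 0.05 m or y of board in the frame of stand below -0.064 m or y of board in the frame of stand above 0.064 m)), for 0.2 s.
2. the board lies on the stand with its grooved face up, square and with nothing overhanging (angle between board's own z axis and vertical above 3.04 rad and x of board in the frame of stand between -0.03 and 0.03 m and y of board in the frame of stand between -0.044 and 0.044 m and z of board in the frame of stand between 0.114 and 0.126 m and angle between the x axis of board and the x axis of stand, either way round below 0.2 rad and linear speed of board below 0.02 m/s), for 0.2 s.
At the end, for the whole second after the job is handed in: The board lies flat on the stand, grooved face up, overhanging no edge by more than about 1 cm and square within 0.2 rad; every salami present rests down in a groove (within 8 mm across, 14 mm along, 4.5 mm in height), one to a groove, its tied end pointing away from the robot; all at rest (all of step 2 and x of salami0 in the frame of board between -0.014 and 0.014 m and z of salami0 in the frame of board between -0.0345 and -0.0255 m and (y of salami0 in the frame of board between -0.086 and -0.07 m or y of salami0 in the frame of board between -0.008 and 0.008 m or y of salami0 in the frame of board between 0.07 and 0.086 m) and x of each of salami0_tie, salami1_tie, salami2_tie in the frame of stand above 0 m and linear speed of each of salami0, salami1, salami2 below 0.02 m/s and x of salami1 in the frame of board between -0.014 and 0.014 m and z of salami1 in the frame of board between -0.0345 and -0.0255 m and (y of salami1 in the frame of board between -0.086 and -0.07 m or y of salami1 in the frame of board between -0.008 and 0.008 m or y of salami1 in the frame of board between 0.07 and 0.086 m) and x of salami2 in the frame of board between -0.014 and 0.014 m and z of salami2 in the frame of board between -0.0345 and -0.0255 m and (y of salami2 in the frame of board between -0.086 and -0.07 m or y of salami2 in the frame of board between -0.008 and 0.008 m or y of salami2 in the frame of board between 0.07 and 0.086 m)); the robot touches nothing.
It fails at once if other goods on the counter were knocked over or pushed more than 5 cm (distance of any of caciotta, wine, cup, honey, packet, wedge from where it was at the start of the episode above 0.05 m or angle between any of caciotta, wine, cup, honey, packet, wedge's own z axis and vertical above 0.6 rad).
It fails at once if the board or a salami fell off the counter (height (world z) of any of board, salami0, salami1, salami2 below -0.1 m).
Of salami0, salami1, salami2 only 2 to 3 are there at a start; the rules pass over those that are not, and their reading is None.
At some moment in a run one of board, salami0, salami1, salami2 may be knocked a few centimetres aside while the robot is not near it.
It also fails if it takes over 200 s, if anything falls off the work surface, if the arm or the gripper's body presses on something with over 40 N, if the wrist force passes 120 N, or if a joint passes its speed limit or range.

ROBOT

A 6-joint arm with a two-finger parallel gripper is mounted at the origin on the work surface. World frame = base frame: x ahead of the robot, y to its left, z up, the work surface at z = 0. Lengths are in m, angles in rad, forces in N, time in s.
With the tool pointing down it reaches from about 0.3 to 0.875 m from the base axis. Payload 6.4 kg.
Tool frame: the origin (TCP) lies where the fingers leave the gripper's body, on its centre line; the fingertips stand 73 mm ahead of it and the grasp point (between the pads) lies 54 mm ahead of it (ctrl.pinch_z is the distance from the TCP to the grasp point, in m); z points along the fingers, y is the direction in which the jaws open and shut (so a half turn about z gives the same grasp; the last joint's range is limited). The gripper opens to 85 mm and grips with 20 to 120 N. Pads are 22 mm wide; open, the fingers measure 114 mm over their backs; the gripper's body (76 mm by 85 mm) begins 54 mm behind the grasp point. The pads swing forward as they close: fully open they stand 13 mm farther back than shut.
Start: joints at [-1.486, 0.181, 1.607, -0, 1.354, -0.206], TCP at [0.165, -0.551, 0.304] pointing down, gripper open.
Joint ranges: [-2.99, 2.99], [-0.89, 2.07], [0.3, 2.58], [-1.14, 4.28], [0, 2.63], [-3.12, 3.12]. Speed limits (rad/s): [2.57, 2.57, 3.01, 3.14, 3.14, 3.14].

INTERFACE

Orientations are given as a unit quaternion [w, x, y, z].
In Python, from bench import ctrl, camera, camera_model gives the robot as it stands.
- The arm moves only by the tool arm_command, never from a script. Its argument "series" is a list of rows, each a list of 7 numbers: the shift along the tool's x, y, z in m, then the turn, a rotation vector about the tool's x, y, z in degrees, then the finger opening in m, from 0 to 0.0854. In form: [[tx, ty, tz, rx, ry, rz, gripper], ...]. A call has exactly 5 rows; each row is the pose to reach, as a shift and turn from the pose commanded when the call began, along the tool's axes at that moment; what a row does not reach only later rows make up. A row lasts 1/10 s, in which the tool goes at most 50 mm and 8.59 degrees, less where a joint would pass 70% of its speed; a pose out of reach is approached as far as the arm can. A call with a gripper value outside its range is refused whole. The fingers move at their own pace and stop on an object; the grip force is fixed at half the most. Time passes only in rows, so rows that repeat a pose let the fingers close, or fill a call up. It gives the time, the measured TCP pose, the force and the opening at its end, in the units of the state.
- ctrl.get_obs(): the state, without advancing time (a new reading comes with each control period).
- camera(name): name is "scene" or "side" or "wrist"; returns (picture, depth): 420x560x3 uint8, red, green, blue; 420x560 float32, m along the optical axis (not along the pixel's ray), 0 where there is no reading.
- camera_model(name): a dict with "K" (3x3 intrinsics, pixels), "position" and "attitude" of the camera in the world. Camera axes: x right, y down, z forward; pixel columns grow to the right and rows downward; lengths in m; the calibration is good to about 2 mm. The wrist camera is an equidistant fisheye: a pixel r from the principal point sees the ray r / f radians off the axis. A picture is of the moment at which its call begins: read the wrist's pose just before it. camera_model takes no time and is no camera call; for the wrist camera it gives the pose at the moment of the call.
- ctrl.hand_in(): hands the job in, once; it reports no verdict.
The state is a dict: "time_s": time; "q": joint angles; "dq": joint speeds; "joint_efforts": joint torques, N m; "eef_pos": TCP position; "eef_rot": TCP orientation; "wrist_force": force on the tool from outside, world axes, zero at the start; "torque": the same for the moment, N m; "opening": opening from 0.0 (shut) to 1.0 (fully open).
Only numpy, scipy, OpenCV 4.12 (cv2) and the standard library are available. Lean on these libraries where they do the work, as an engineer would, in place of code of your own. Each camera call takes 0.05 s, during which the arm holds its last target. There are 200 camera calls.

## Working session

There is one attempt and no reset: what is moved stays moved. The work goes in short steps, Python scripts to look and compute and a tool call to move; the robot and the scene stay as the last step left them, time stands still between calls to the robot, and variables do not carry over. Pictures are saved under pics/ and viewed, about 12 in all and at most 16, crops included, and the job is handed in when it is done.

Besides the shell and the picture viewer there is one more tool, called after "Request:" by a JSON object that holds its "name" and its "arguments". arm_command: Moves the arm, as the interface text tells. Its arguments: {"type":"object","properties":{"series":{"type":"array","items":{"type":"array","items":{"type":"number"}}}},"required":["series"]}

```bash
ls; mkdir -p pics; python3 - <<'E'
from bench import ctrl,camera,camera_model
import cv2,numpy as np
o=ctrl.get_obs();print(o, ctrl.pinch_z)
for n in("scene","side"):
    m=camera_model(n);print(n,m)
    p,d=camera(n);cv2.imwrite(f"pics/{n}0.png",p[:,:,::-1]);np.savez(f"pics/{n}0.npz",p=p,d=d)
E
```

```text
pics
{'time_s': 0.0, 'q': array([-1.48628675e+00,  1.81522035e-01,  1.60802164e+00, -1.21607675e-06,
        1.35381523e+00, -2.06295945e-01]), 'dq': array([ 0.0011978 , -0.00028163, -0.00148379,  0.00209328,  0.00032881,
        0.0007106 ]), 'joint_efforts': array([ 7.98486999e-04, -4.44872475e+01, -3.51335156e+01, -3.03214092e-04,
        8.85652931e-03, -4.57276329e-06]), 'eef_pos': array([ 0.16484733, -0.55040691,  0.30298815]), 'eef_rot': array([-8.81524823e-04,  9.89447225e-01,  1.44891028e-01,  5.31505293e-05]), 'wrist_force': array([ 0.79296101, -0.20430356,  0.13202252]), 'torque': array([-0.03190797, -0.0100565 , -0.00456107]), 'opening': 0.9990793977411578} 0.0539
scene {'K': array([[396.04020771,   0.        , 279.46985974],
       [  0.        , 396.04020771, 211.5899652 ],
       [  0.        ,   0.        ,   1.        ]]), 'position': array([0.96981838, 0.49672581, 1.07360159]), 'attitude': array([-0.10471205,  0.32016648,  0.89953031, -0.2781619 ])}
side {'K': array([[391.75343119,   0.        , 273.39320086],
       [  0.        , 391.75343119, 205.55637885],
       [  0.        ,   0.        ,   1.        ]]), 'position': array([0.32768983, 0.698112  , 0.80731175]), 'attitude': array([ 0.05440028, -0.14452314,  0.91157206, -0.38103813])}
```

View pics/scene0.png

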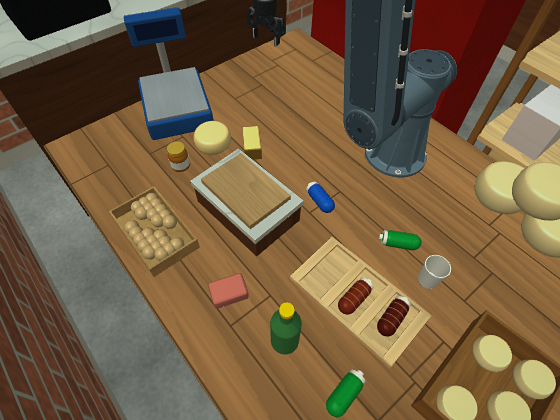

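View pics/side0.png

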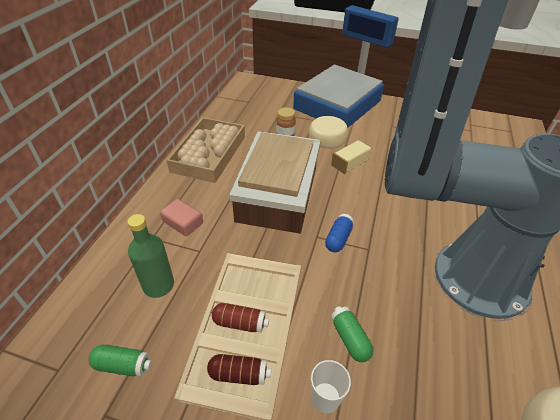

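Scene view: board on stand (245,190); two dark red salamis in the tray at (355,296) and (393,315), white ties towards the robot. Look-alikes are blue (320,197) and green (402,240), (345,392); these aren't meant. Side view shows the reds at (238,318) and (238,370). I'll measure next.

```bash
cat > h.py <<'E'
import numpy as np,cv2
from scipy.spatial.transform import Rotation as R
from bench import ctrl,camera,camera_model
def rot(q): return R.from_quat(np.r_[q[1:],q[0]])
def cloud(n,p,d,m=None):
    m=m or camera_model(n);K=m["K"]
    v,u=np.mgrid[:420,:560];
    X=np.stack([(u-K[0,2])/K[0,0]*d,(v-K[1,2])/K[1,1]*d,d],-1)
    W=rot(m["attitude"]).apply(X.reshape(-1,3)).reshape(420,560,3)+m["position"]
    W[d<=0]=np.nan
    return W
def rect(P):
    c,s,a=cv2.minAreaRect((P*1000).astype(np.float32).reshape(-1,1,2));return np.round(c,1),np.round(s,1),round(a,1)
def wrist_ray_inv(m,P):
    # project world pts to wrist fisheye
    X=rot(m["attitude"]).inv().apply(np.atleast_2d(P)-m["position"]);K=m["K"]
    r=np.hypot(X[:,0],X[:,1]);t=np.arctan2(r,X[:,2])
    return np.c_[K[0,2]+K[0,0]*t*X[:,0]/r,K[1,2]+K[1,1]*t*X[:,1]/r]
def biggest(mask):
    n,l,s,c=cv2.connectedComponentsWithStats(mask.astype(np.uint8));
    return l==1+np.argmax(s[1:,4])
E
cat > meas.py <<'E'
from h import *
import sys
def run(tag):
  for n in("scene","side"):
    f=np.load(f"pics/{n}{tag}.npz");p,d=f["p"],f["d"];W=cloud(n,p,d);z=W[...,2]
    hsv=cv2.cvtColor(p,cv2.COLOR_RGB2HSV).astype(int);H,S,V=[hsv[...,i] for i in range(3)]
    X,Y=W[...,0],W[...,1]
    reg=(X>.1)&(X<.95)
    for nm,lo,hi in(("board",.122,.138),("stand",.1,.119)):
        m=biggest(reg&(z>lo)&(z<hi)&(Y<0.2))if nm=="board" else reg&(z>lo)&(z<hi)&(S<60)&(Y<0.2)
        m=biggest(m); print(n,nm,m.sum(),np.nanmedian(z[m]),rect(W[m][:,:2]))
    dark=reg&(((H<10)|(H>170))&(S>110)&(V<130))&(z>.02)&(z<.19)
    k,l,s,c=cv2.connectedComponentsWithStats(cv2.morphologyEx(dark.astype(np.uint8),cv2.MORPH_CLOSE,np.ones((5,5))))
    for i in range(1,k):
        if s[i,4]>150:
            q=W[(l==i)];print(n,"red",c[i].round(),s[i,4],"zmax",np.nanpercentile(q[:,2],98).round(4),rect(q[:,:2][~np.isnan(q[:,0])]))
    m=reg&(z>.003)
    k,l,s,c=cv2.connectedComponentsWithStats((reg&(z>.012)).astype(np.uint8))
    for i in range(1,k):
        if s[i,4]>150: q=W[l==i];print(n,"obj",c[i].round(),s[i,4],"zmax",q[:,2].max().round(3),rect(q[:,:2]))
if __name__=="__main__": run(sys.argv[1])
E
python3 meas.py 0
```

```text
scene board 3333 0.13012553442411623 (array([ 573. , -137.1]), array([162.7, 235.5]), 3.4)
scene stand 1674 0.10972321183442563 (array([ 571.6, -138. ]), array([202.4, 303.7]), 5.4)
scene red [354. 297.] 625 zmax 0.0583 (array([531.7, 303.4]), array([106.8,  47.1]), 7.1)
scene red [392. 317.] 681 zmax 0.0581 (array([493.3, 409.6]), array([105.1,  47.5]), 11.6)
scene obj [111.  56.] 19064 zmax 0.346 (array([ 641.1, -951.5]), array([823.3, 898.2]), 59.1)
scene obj [266.  19.] 1017 zmax 0.409 (array([ 175.5, -547.1]), array([ 60.3, 149.8]), 20.3)
scene obj [377.  69.] 9287 zmax 0.661 (array([198.3,  -2.6]), array([194.6, 184.7]), 1.9)
scene obj [248. 195.] 6984 zmax 0.137 (array([ 496.6, -200.7]), array([362., 416.]), 5.1)
scene obj [178. 155.] 502 zmax 0.096 (array([ 638.7, -442.9]), array([66.6, 64.5]), 38.6)
scene obj [320. 197.] 497 zmax 0.056 (array([362.2, -16.8]), array([126.7,  51.6]), 80.2)
scene obj [154. 229.] 3460 zmax 0.064 (array([ 848.3, -250.6]), array([160.7, 265.2]), 0.0)
scene obj [400. 240.] 612 zmax 0.055 (array([286. , 258.4]), array([ 48. , 124.5]), 39.6)
scene ob
[... 1354 characters left out ...]
1. 155.] 730 zmax 0.054 (array([ 390.4, -353.4]), array([124. ,  64.2]), 56.6)
side obj [181. 216.] 944 zmax 0.049 (array([787.5,  64.7]), array([ 69.9, 101.7]), 71.7)
side obj [149. 258.] 2334 zmax 0.232 (array([743.1, 273.6]), array([75.5, 61. ]), 42.6)
side obj [339. 233.] 698 zmax 0.053 (array([363.2,  -9.3]), array([119.2,  49.7]), 82.6)
side obj [240. 343.] 8613 zmax 0.059 (array([509.6, 304.5]), array([190.7, 361.1]), 6.1)
side obj [352. 334.] 1292 zmax 0.053 (array([284.9, 260.3]), array([ 49.2, 126.5]), 40.1)
side obj [119. 360.] 1519 zmax 0.054 (array([717.3, 464.5]), array([124.1,  49.9]), 8.6)
side obj [329. 384.] 1308 zmax 0.093 (array([308.2, 396.8]), array([70.3, 71. ]), 40.3)
```

```bash
cat >> h.py <<'E'
ST=np.array([.572,-.1365,0]);SY=np.radians(5.1)   # stand
def S2W(x,y,z): return R.from_euler('z',SY).apply([x,y,z])+ST
def W2S(p): return R.from_euler('z',-SY).apply(np.array(p)-ST)
def down(psi): # tool down, tool x heading psi (deg)
    c,s=np.cos(np.radians(psi)),np.sin(np.radians(psi))
    return R.from_matrix(np.array([[c,s,0],[s,-c,0],[0,0,-1]]).T)
def horiz(zdir,ydir): # tool z along zdir, y along ydir
    z=np.array(zdir,float);z/=np.linalg.norm(z);y=np.array(ydir,float);y-=z*(y@z);y/=np.linalg.norm(y)
    return R.from_matrix(np.c_[np.cross(y,z),y,z])
def rel(goals):
    """chain of (pos,rot) TCP goals; prints shift mm & rotvec deg from the one before"""
    o=ctrl.get_obs();p,r=o["eef_pos"],rot(o["eef_rot"])
    print("now",o["time_s"],p.round(4),"q",o["q"].round(3),"F",o["wrist_force"].round(1),"op",round(o["opening"],3))
    open("log.txt","a").write(repr((list(o["q"]),list(o["eef_pos"]),list(o["eef_rot"])))+"\n")
    for P,Q in goals:
        print("->",np.round(P,4),"shift",r.inv().apply(np.array(P)-p).round(4),"turn",np.degrees((r.inv()*Q).as_rotvec()).round(2));p,r=np.array(P),Q
E
python3 - <<'E'
from h import *
D=down(95.1)
rel([(np.array([.375,-.42,.3]),down(56)),(S2W(0,-.15,.27),D),(S2W(0,-.15,.188),D),(S2W(0,-.035,.188),D)])
E
```

```text
now 0.1 [ 0.1648 -0.5505  0.3031] q [-1.486  0.181  1.608 -0.     1.354 -0.206] F [-0.2 -0.5  0.1] op 0.997
-> [ 0.375 -0.42   0.3  ] shift [ 0.2387 -0.0647  0.0032] turn [ -0.08  -0.05 -39.34]
-> [ 0.5853 -0.2859  0.27  ] shift [0.2288 0.0994 0.03  ] turn [  0.    0.  -39.1]
-> [ 0.5853 -0.2859  0.188 ] shift [0.    0.    0.082] turn [0. 0. 0.]
-> [ 0.5751 -0.1714  0.188 ] shift [0.115 0.    0.   ] turn [0. 0. 0.]
```

Request:
{"name": "arm_command", "arguments": {"series": [[0.048,-0.013,0,0,0,-7.8,0.04],[0.096,-0.026,0.001,0,0,-15.7,0.04],[0.143,-0.039,0.002,0,0,-23.5,0.04],[0.191,-0.052,0.003,0,0,-31.4,0.04],[0.239,-0.065,0.003,0,0,-39.3,0.04]]}}

```text
time_s: 0.6
eef_pos: [0.3765, -0.4186, 0.3004]
eef_rot: [-0.0, 0.882, 0.472, -0.0]
wrist_force: [0.7, -0.7, -0.1]
opening: 0.471
```

Request:
{"name": "arm_command", "arguments": {"series": [[0.046,0.02,0.006,0,0,-7.8,0.04],[0.092,0.04,0.012,0,0,-15.6,0.04],[0.138,0.06,0.018,0,0,-23.4,0.04],[0.183,0.08,0.024,0,0,-31.3,0.04],[0.229,0.099,0.03,0,0,-39.1,0.04]]}}

```text
time_s: 1.1
eef_pos: [0.5858, -0.2849, 0.2703]
eef_rot: [-0.0, 0.673, 0.74, -0.0]
wrist_force: [0.1, -1.1, 0.8]
opening: 0.467
```

```bash
python3 - <<'E'
from h import *
D=down(95.1)
rel([(S2W(0,-.15,.188),D),(S2W(0,-.035,.188),D)])
m=camera_model("wrist");print(m)
p,d=camera("wrist");cv2.imwrite("pics/w1.png",p[:,:,::-1])
E
```

```text
now 1.1 [ 0.5858 -0.2849  0.2703] q [-0.635  0.376  1.433 -0.     1.334 -0.729] F [ 0.1 -1.1  0.8] op 0.467
-> [ 0.5853 -0.2859  0.188 ] shift [-0.001  -0.0005  0.0823] turn [-0.03 -0.02  0.29]
-> [ 0.5751 -0.1714  0.188 ] shift [0.115 0.    0.   ] turn [0. 0. 0.]
{'K': array([[325.1922621 ,   0.        , 275.59372935],
       [  0.        , 325.1922621 , 208.63109311],
       [  0.        ,   0.        ,   1.        ]]), 'position': array([ 0.57957522, -0.21906864,  0.33946142]), 'attitude': array([0.13233804, 0.9900853 , 0.04670257, 0.00605055])}
```

View pics/w1.png

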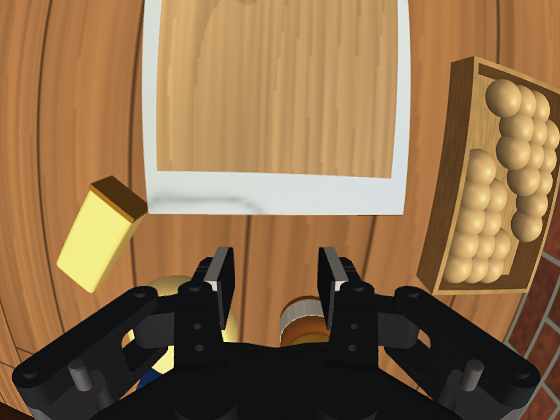

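Wrist view: board's -y edge at row ~175, stand edge at row ~213, fingers clear of the wedge (left) and jar. Next: descend and push.

Request:
{"name": "arm_command", "arguments": {"series": [[0,0,0.03,0,0,0.3,0.04],[0,0,0.06,0,0,0.3,0.04],[0,0,0.082,0,0,0.3,0.04],[0,0,0.082,0,0,0.3,0.04],[0,0,0.082,0,0,0.3,0.04]]}}

```text
time_s: 1.65
eef_pos: [0.5842, -0.2864, 0.1889]
eef_rot: [-0.001, 0.677, 0.736, -0.0]
wrist_force: [-0.1, -0.0, -0.0]
opening: 0.47
```

Request:
{"name": "arm_command", "arguments": {"series": [[0.012,0,0,0,0,0,0.04],[0.024,0,0,0,0,0,0.04],[0.036,0,0,0,0,0,0.04],[0.048,0,0,0,0,0,0.04],[0.058,0,0,0,0,0,0.04]]}}

```text
time_s: 2.15
eef_pos: [0.5802, -0.2283, 0.1906]
eef_rot: [0.002, 0.677, 0.736, -0.0]
wrist_force: [0.9, -4.9, 5.1]
opening: 0.47
```

Request:
{"name": "arm_command", "arguments": {"series": [[0.012,0,0,0,0,0,0.04],[0.024,0,0,0,0,0,0.04],[0.036,0,0,0,0,0,0.04],[0.047,0,0,0,0,0,0.04],[0.057,0,0,0,0,0,0.04]]}}

```text
time_s: 2.65
eef_pos: [0.5753, -0.1715, 0.1902]
eef_rot: [0.001, 0.677, 0.736, -0.0]
wrist_force: [0.3, -5.7, 4.0]
opening: 0.471
```

Request:
{"name": "arm_command", "arguments": {"series": [[-0.005,0,0,0,0,0,0.04],[-0.03,0,-0.04,0,0,0,0.04],[-0.06,0,-0.09,0,0,0,0.06],[-0.06,0,-0.12,0,0,0,0.08],[-0.06,0,-0.15,0,0,0,0.085]]}}

```text
time_s: 3.15
eef_pos: [0.5796, -0.2326, 0.3409]
eef_rot: [0.0, 0.678, 0.735, 0.0]
wrist_force: [0.1, -0.3, 0.0]
opening: 0.952
```

```bash
python3 - <<'E'
from h import *
rel([])
import meas
for n in("scene","side"):
    p,d=camera(n);cv2.imwrite(f"pics/{n}1.png",p[:,:,::-1]);np.savez(f"pics/{n}1.npz",p=p,d=d)
meas.run("1")
E
python3 - <<'E'
E
```

```text
now 3.15 [ 0.5796 -0.2326  0.3409] q [-5.720e-01  2.620e-01  1.434e+00  1.000e-03  1.445e+00 -6.540e-01] F [ 0.1 -0.3  0. ] op 0.952
scene board 3643 0.12999191129242993 (array([562.5, -44.9]), array([164. , 235.4]), 4.7)
scene stand 2296 0.11000721923620665 (array([ 571.2, -138.5]), array([201.4, 303.6]), 5.3)
scene red [354. 297.] 625 zmax 0.058 (array([531.6, 303.3]), array([105. ,  47.6]), 7.6)
scene red [392. 317.] 681 zmax 0.0578 (array([492.5, 409.4]), array([105.5,  47.5]), 11.8)
scene obj [158.  49.] 28356 zmax 0.67 (array([ 595.7, -754.3]), array([1503.8,  770.7]), 84.7)
scene obj [459.  76.] 11705 zmax 0.72 (array([197.6, 157.9]), array([227.6, 194.3]), 89.9)
scene obj [251. 197.] 7474 zmax 0.137 (array([ 553.4, -187.2]), array([553.1, 301.3]), 72.7)
scene obj [178. 156.] 506 zmax 0.095 (array([ 640.3, -444.4]), array([65.6, 66.2]), 9.5)
scene obj [320. 197.] 496 zmax 0.054 (array([363.3, -17.5]), array([129.3,  49.7]), 80.2)
scene obj [154. 229.] 3462 zmax 0.062 (array([ 848.5, -251.3]), array([160.3, 266.8]), 0.0)
scene obj [400. 240.] 618 zmax 0.054 (array([284.9, 257.8
[... 1486 characters left out ...]
351. 155.] 731 zmax 0.055 (array([ 388.1, -352.9]), array([125.7,  65.1]), 54.9)
side obj [181. 216.] 944 zmax 0.05 (array([787.4,  65. ]), array([ 70.3, 100.5]), 72.3)
side obj [149. 258.] 2335 zmax 0.232 (array([743.1, 274.2]), array([75.5, 60. ]), 39.4)
side obj [339. 233.] 699 zmax 0.053 (array([363. ,  -9.8]), array([116.4,  50. ]), 82.4)
side obj [240. 343.] 8611 zmax 0.06 (array([509.6, 303.7]), array([190.5, 363.2]), 6.1)
side obj [352. 334.] 1292 zmax 0.053 (array([284.5, 260.7]), array([ 49.3, 126.7]), 40.2)
side obj [119. 360.] 1519 zmax 0.054 (array([716.4, 463.8]), array([122.3,  50.1]), 9.2)
side obj [329. 384.] 1321 zmax 0.093 (array([307.9, 396.4]), array([70.7, 70.7]), 16.9)
```

```bash
python3 - <<'E'
from h import *
D=down(95.1);t=lambda a:D*R.from_rotvec([0,np.radians(a),0])
rel([(np.array([.57,-.02,.34]),t(-40)),(np.array([.56,.19,.34]),t(-80)),(np.array([.56,.2,.34]),t(-90))])
E
```

```text
now 3.25 [ 0.5811 -0.2326  0.3443] q [-5.700e-01  2.590e-01  1.432e+00  1.000e-03  1.444e+00 -6.530e-01] F [ 0.2 -0.2  0.8] op 0.992
-> [ 0.57 -0.02  0.34] shift [0.2128 0.0065 0.0035] turn [  0.23 -39.77  -0.47]
-> [0.56 0.19 0.34] shift [ 0.1609  0.0087 -0.135 ] turn [  0. -40.  -0.]
-> [0.56 0.2  0.34] shift [ 0.0017  0.0009 -0.0098] turn [  0. -10.   0.]
```

Request:
{"name": "arm_command", "arguments": {"series": [[0.043,0.001,0,0,-8,0,0.085],[0.085,0.002,0,0,-16,0,0.085],[0.128,0.003,0,0,-24,0,0.085],[0.17,0.005,0,0,-32,0,0.085],[0.213,0.006,0.003,0,-40,0,0.085]]}}

```text
time_s: 3.75
eef_pos: [0.5674, -0.017, 0.3362]
eef_rot: [0.254, 0.636, 0.691, -0.233]
wrist_force: [0.6, 0.0, -1.0]
opening: 0.991
```

Request:
{"name": "arm_command", "arguments": {"series": [[0.032,0.002,-0.027,0,-8,0,0.085],[0.064,0.004,-0.054,0,-16,0,0.085],[0.096,0.006,-0.081,0,-24,0,0.085],[0.13,0.008,-0.108,0,-32,0,0.085],[0.161,0.009,-0.135,0,-40,0,0.085]]}}

```text
time_s: 4.25
eef_pos: [0.54, 0.2071, 0.3225]
eef_rot: [0.446, 0.539, 0.571, -0.43]
wrist_force: [1.3, -0.5, 0.5]
opening: 0.995
```

```bash
python3 - <<'E'
from h import *
rel([])
o=ctrl.get_obs();print(rot(o["eef_rot"]).as_matrix().round(3))
E
```

```text
now 4.25 [0.54   0.2071 0.3225] q [ 0.53   0.608  1.395 -1.136  1.888  0.551] F [ 1.3 -0.5  0.5] op 0.995
[[-0.021  0.999  0.046]
 [ 0.232  0.05  -0.972]
 [-0.973 -0.01  -0.232]]
```

```bash
cat > fk.py <<'E'
from h import *
from scipy.optimize import least_squares
def fk(q,k,s4=1):
    d1,a1,L2,a2,a3,e,L4,a5,e5,d6=k
    Rr=R.from_euler('z',q[0]);p=Rr.apply([a1,0,d1])
    Rr=Rr*R.from_euler('y',q[1]);p=p+Rr.apply([a2,0,L2])
    Rr=Rr*R.from_euler('y',q[2]);p=p+Rr.apply([a3,e,L4])
    Rr=Rr*R.from_euler('z',s4*q[3])*R.from_euler('y',q[4]);p=p+Rr.apply([0,0,0])+Rr.apply([a5,e5,d6])
    # e5,a5 lie before j6
    Rr=Rr*R.from_euler('z',q[5]+np.pi/2)
    return p,Rr
def load(): return [eval(l,{"np":np}) for l in open("log.txt")] if 0 else [eval(l.replace("np.float64","")) for l in open("log.txt")]
def fit(s4=1):
    D=load();k0=np.array([.3,0,.35,0,0,.1,.35,0,0,.2])
    f=lambda k:np.r_[np.concatenate([fk(q,k,s4)[0]-np.array(p) for q,p,_ in D])*1000,(k-k0)*3]
    s=least_squares(f,k0);return s.x,f(s.x)[:3*len(D)]
E
python3 - <<'E'
from fk import *
for s in(1,-1):
    k,r=fit(s);print(k.round(3),np.abs(r).max().round(2),r.round(1))
    for q,p,w in load(): print(np.degrees((fk(q,k,s)[1].inv()*rot(w)).magnitude()).round(2),end=" ")
    print()
E
```

```text
[0.313 0.001 0.438 0.    0.085 0.117 0.514 0.001 0.001 0.246] 0.01 [ 0. -0.  0. -0.  0.  0. -0.  0. -0. -0.  0. -0.  0.  0. -0.]
0.0 0.0 0.0 0.0 0.0 
[ 0.701  0.384  0.152  0.099  0.479  0.118  0.643  0.466 -0.004 -0.078] 52.22 [ -2.7  -4.8   1.2 -52.2  34.7  -3.2  13.  -12.2   3.1  13.9 -12.8   0.2
  12.6  21.9  -1.3]
0.0 0.01 0.07 0.09 130.19
```

```bash
cat >> fk.py <<'E'
LO=np.array([-2.99,-.89,.3,-1.14,0,-3.12]);HI=np.array([2.99,2.07,2.58,4.28,2.63,3.12])
KK=np.array([.313,0,.438,0,.085,.117,.514,0,0,.246])
try: KK=fit(1)[0]
except Exception as e: print(e)
def ik(P,Q,seeds=12,rng=np.random.default_rng(0),q0=None,tol=1e-3):
    out=[]
    S=[q0] if q0 is not None else [rng.uniform([-1.5,0,.5,-1.1,.2,-3],[1.5,1.5,2.4,4.2,2.5,3]) for _ in range(seeds)]
    for s in S:
        f=lambda q:(lambda pr:np.r_[(pr[0]-P)*5,(pr[1].inv()*Q).as_rotvec()])(fk(q,KK))
        r=least_squares(f,np.clip(s,LO+.01,HI-.01),bounds=(LO+.005,HI-.005))
        if np.linalg.norm(r.fun)<tol and not any(np.abs(r.x-o).max()<.05 for o in out): out.append(r.x)
    return out
def points(q):  # joint positions shoulder, elbow, elbow-lat, wrist
    Rr=R.from_euler('z',q[0]);d1,a1,L2,a2,a3,e,L4=KK[:7]
    a=Rr.apply([a1,0,d1]);Rr=Rr*R.from_euler('y',q[1]);b=a+Rr.apply([a2,0,L2]);Rr=Rr*R.from_euler('y',q[2]);w=b+Rr.apply([a3,e,L4]);b2=b+Rr.apply([a3,e,0])
    return b2,w
E
python3 - <<'E'
from fk import *
# board centre & yaw 4.8: edge mid
By=np.radians(4.8);B=np.array([.5634,-.0441,.12])
for side in(1,-1):
 for al in range(-60,61,10):
  for u in(-.04,0,.04):
   # tool z in board frame: (sin al, -side*cos al)
   rb=R.from_euler('z',By);zd=rb.apply([np.sin(np.radians(al)),-side*np.cos(np.radians(al)),0])
   g=B+rb.apply([u,side*.093,0])
   P=g-zd*.054
   res=[]
   for yv in(1,-1):
    for q in ik(P,horiz(zd,[0,0,yv]),10): res.append((yv,q.round(2).tolist(),points(q)[1].round(2).tolist()))
   if res: print(side,al,u,len(res)); [print("    ",x) for x in res[:4]]
E
```

```text
1 -60 -0.04 2
     (1, [0.13, 1.18, 0.99, -0.75, 2.39, 2.54], [0.76, 0.22, 0.12])
     (-1, [0.13, 1.18, 0.99, -0.75, 2.39, -0.6], [0.76, 0.22, 0.12])
1 -60 0 2
     (1, [0.12, 1.26, 0.83, -0.82, 2.45, 2.46], [0.8, 0.22, 0.12])
     (-1, [0.12, 1.26, 0.83, -0.82, 2.45, -0.69], [0.8, 0.22, 0.12])
1 -60 0.04 2
     (1, [0.12, 1.35, 0.64, -0.91, 2.51, 2.34], [0.84, 0.22, 0.12])
     (-1, [0.12, 1.35, 0.64, -0.91, 2.51, -0.8], [0.84, 0.22, 0.12])
1 -50 -0.04 2
     (1, [0.19, 1.15, 1.06, -0.85, 2.3, 2.49], [0.73, 0.26, 0.12])
     (-1, [0.19, 1.15, 1.06, -0.85, 2.3, -0.65], [0.73, 0.26, 0.12])
1 -50 0 2
     (1, [0.18, 1.22, 0.91, -0.91, 2.35, 2.41], [0.77, 0.26, 0.12])
     (-1, [0.18, 1.22, 0.91, -0.91, 2.35, -0.74], [0.77, 0.26, 0.12])
1 -50 0.04 2
     (1, [0.18, 1.3, 0.74, -0.99, 2.39, 2.3], [0.81, 0.26, 0.12])
     (-1, [0.18, 1.3, 0.74, -0.99, 2.39, -0.84], [0.81, 0.26, 0.12])
1 -40 -0.04 2
     (1, [0.24, 1.11, 1.15, -0.94, 2.2, 2.46], [0.69, 0.29, 0.12])
     (-1, [0.24, 1.11, 1.15, -0.94, 2.2, -0.68], [0.69, 0.29, 0.12])
1 -40 0 2
     (1, [0.23, 1.17, 1.01, -1.0, 2.23, 2.38], 
[... 5692 characters left out ...]
 -2.67], [0.36, -0.35, 0.12])
     (-1, [-1.01, 0.82, 1.84, 1.38, 1.67, 0.48], [0.36, -0.35, 0.12])
-1 50 0.04 2
     (1, [-0.94, 0.84, 1.77, 1.44, 1.65, -2.62], [0.4, -0.34, 0.12])
     (-1, [-0.94, 0.84, 1.77, 1.44, 1.65, 0.52], [0.4, -0.34, 0.12])
-1 60 -0.04 2
     (1, [-1.11, 0.76, 2.02, 1.43, 1.62, -2.79], [0.28, -0.31, 0.12])
     (-1, [-1.11, 0.76, 2.02, 1.43, 1.62, 0.36], [0.28, -0.31, 0.12])
-1 60 0 2
     (1, [-1.02, 0.78, 1.96, 1.52, 1.59, -2.74], [0.32, -0.31, 0.12])
     (-1, [-1.02, 0.78, 1.96, 1.52, 1.59, 0.4], [0.32, -0.31, 0.12])
-1 60 0.04 2
     (1, [-0.95, 0.8, 1.9, 1.59, 1.56, -2.69], [0.36, -0.3, 0.12])
     (-1, [-0.95, 0.8, 1.9, 1.59, 1.56, 0.45], [0.36, -0.3, 0.12])
```

```bash
python3 - <<'E'
from fk import *
By=np.radians(4.8);rb=R.from_euler('z',By)
def test(al,pt,u,By0,dz=0):
   B=np.array(By0)
   a,p=np.radians(al),np.radians(pt)
   zd=rb.apply([np.sin(a)*np.cos(p),-np.cos(a)*np.cos(p),-np.sin(p)])
   g=B+rb.apply([u,.093,dz+.23*np.sin(p)])   # edge raised when board tilts
   P=g-zd*.054
   up=np.array([0,0,1.]);r=[]
   for yv in(1,-1):
     s=ik(P,horiz(zd,up*yv),q0=np.array([.4,1,1.3,-1.1,2,2.4 if yv>0 else -.7]))
     r.append(s[0].round(2).tolist() if s else None)
   return r
for Bn,B in(("now",[.5634,-.0441,.12]),("dx-.05",[.513,-.0441,.12])):
  for u in(-.06,-.03,0):
    for pt in(0,5,10,15,20):
      for al in(0,-5,-10,-15,-20,-25):
        r=test(al,pt,u,B)
        if r[0] and r[1]: print(Bn,u,pt,al,r);break
E
```

```text
now -0.06 0 -20 [[0.35, 0.99, 1.4, -1.1, 1.97, 2.49], [0.35, 0.99, 1.4, -1.1, 1.97, -0.65]]
now -0.06 5 -15 [[0.37, 0.87, 1.5, -1.1, 1.87, 2.47], [0.37, 0.87, 1.5, -1.1, 1.87, -0.67]]
now -0.06 10 -10 [[0.38, 0.76, 1.58, -1.11, 1.77, 2.43], [0.38, 0.76, 1.58, -1.11, 1.77, -0.71]]
now -0.06 15 -5 [[0.39, 0.64, 1.66, -1.11, 1.68, 2.38], [0.39, 0.64, 1.66, -1.11, 1.68, -0.76]]
now -0.06 20 0 [[0.4, 0.52, 1.74, -1.11, 1.58, 2.32], [0.4, 0.52, 1.74, -1.11, 1.58, -0.83]]
now -0.03 0 -20 [[0.34, 1.02, 1.32, -1.12, 1.99, 2.44], [0.34, 1.02, 1.32, -1.12, 1.99, -0.7]]
now -0.03 5 -15 [[0.36, 0.91, 1.42, -1.12, 1.88, 2.43], [0.36, 0.91, 1.42, -1.12, 1.88, -0.72]]
now -0.03 10 -10 [[0.37, 0.8, 1.51, -1.12, 1.78, 2.39], [0.37, 0.8, 1.51, -1.12, 1.78, -0.75]]
now -0.03 15 -5 [[0.38, 0.68, 1.59, -1.12, 1.68, 2.35], [0.38, 0.68, 1.59, -1.12, 1.68, -0.79]]
now -0.03 20 0 [[0.38, 0.56, 1.67, -1.12, 1.58, 2.28], [0.38, 0.56, 1.67, -1.12, 1.58, -0.86]]
now 0 0 -25 [[0.3, 1.09, 1.18, -1.11, 2.06, 2.39], [0.3, 1.09, 1.18, -1.11, 2.06, -0.76]]
now 0 5 -20 [[0.32, 0.98, 1.28, -1.1, 1.95, 2.37], [0.32, 0.98,
[... 1037 characters left out ...]
46], [0.4, 0.74, 1.63, -1.09, 1.78, -0.68]]
dx-.05 -0.03 15 -5 [[0.41, 0.62, 1.71, -1.1, 1.68, 2.4], [0.41, 0.62, 1.71, -1.1, 1.68, -0.74]]
dx-.05 -0.03 20 0 [[0.41, 0.5, 1.78, -1.09, 1.58, 2.34], [0.41, 0.5, 1.78, -1.09, 1.58, -0.81]]
dx-.05 0 0 -20 [[0.35, 1.0, 1.37, -1.1, 1.98, 2.48], [0.35, 1.0, 1.37, -1.1, 1.98, -0.67]]
dx-.05 0 5 -15 [[0.37, 0.89, 1.47, -1.1, 1.88, 2.45], [0.37, 0.89, 1.47, -1.1, 1.88, -0.69]]
dx-.05 0 10 -10 [[0.39, 0.77, 1.55, -1.11, 1.78, 2.42], [0.39, 0.77, 1.55, -1.11, 1.78, -0.72]]
dx-.05 0 15 -5 [[0.4, 0.66, 1.64, -1.11, 1.68, 2.37], [0.4, 0.66, 1.64, -1.11, 1.68, -0.77]]
dx-.05 0 20 0 [[0.4, 0.54, 1.71, -1.11, 1.58, 2.31], [0.4, 0.54, 1.71, -1.11, 1.58, -0.84]]
```

```bash
python3 - <<'E'
from fk import *
p,d=camera("scene");cv2.imwrite("pics/s2.png",cv2.resize(p[60:360,150:520,::-1],None,fx=2,fy=2)[:600,:740])
W=cloud("scene",p,d)
print(points(ctrl.get_obs()["q"]))
w=points(ctrl.get_obs()["q"])[1]
m=np.linalg.norm(W-w,axis=-1)<.15;print(np.nanpercentile(W[m]-w,[0,5,50,95,100],axis=0).round(3))
E
```

```text
(array([0.12703469, 0.213588  , 0.59274233]), array([0.52485627, 0.45401973, 0.37238996]))
[[-0.143 -0.149 -0.057]
 [-0.079 -0.124 -0.011]
 [ 0.006 -0.039  0.06 ]
 [ 0.058  0.026  0.107]
 [ 0.073  0.045  0.123]]
```

View pics/s2.png

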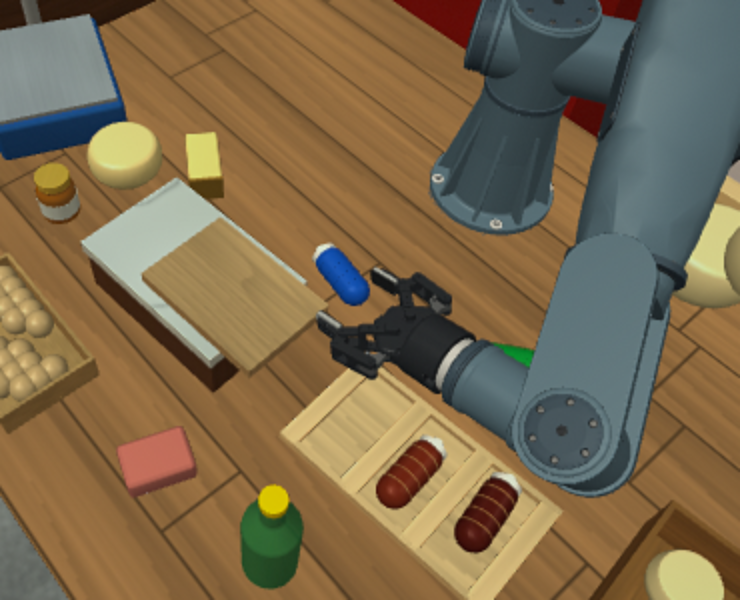

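```bash
cat > grasp.py <<'E'
from fk import *
rb=R.from_euler('z',np.radians(4.8));B=np.array([.5634,-.0441,.12])
def tz(al,pt,yaw=4.8):
   a,p=np.radians(al),np.radians(pt)
   return R.from_euler('z',np.radians(yaw)).apply([np.sin(a)*np.cos(p),-np.cos(a)*np.cos(p),-np.sin(p)])
zd=tz(-24,0);Q=horiz(zd,[0,0,-1]);g=B+rb.apply([-.02,.091,0]);P=g-zd*.054
E
python3 - <<'E'
from grasp import *
o=ctrl.get_obs();W=cloud("scene",*camera("scene"))
q=o["q"];ax=(R.from_euler('z',q[0])*R.from_euler('y',q[1]+q[2])*R.from_euler('z',q[3])).apply([0,1,0])
w=points(q)[1];c=np.nanmedian(W[270:281,426:437].reshape(-1,3),0);print("axis",ax.round(2),"cap",((c-w)@ax).round(3),(c-w).round(3))
pre=P-zd*.07
s=np.array([.3,1.05,1.2,-1.1,2,-.75])
for nm,X in(("P",P),("pre",pre),("preup",pre+[0,0,.15])):
    r=ik(X,Q,q0=s);print(nm,X.round(3),[x.round(3) for x in r],[points(x)[1].round(3) for x in r])
Qm=rot(o["eef_rot"]);
import scipy.spatial.transform as st
mid=(pre+[0,0,.15])
rv=(Qm.inv()*Q).as_rotvec();print(np.degrees(rv),np.degrees(np.linalg.norm(rv)))
Q1=Qm*R.from_rotvec(rv*.4);Q2=Qm*R.from_rotvec(rv*.8)
c=o["eef_pos"]
rel([(c+(mid-c)*.5,Q1),(mid,Q2),(pre+[0,0,.05],Q),(pre,Q),(P,Q)])
for f in(.2,.4,.6,.8): print(f,[x.round(2) for x in ik(c+(mid-c)*min(1,f/.8),Qm*R.from_rotvec(rv*f),q0=s)])
E
```

```text
axis [-0.55  0.16 -0.82] cap -0.064 [ 0.032 -0.02   0.052]
P [0.554 0.096 0.12 ] [array([ 0.312,  1.056,  1.252, -1.101,  2.033, -0.72 ])] [array([0.636, 0.328, 0.12 ])]
pre [0.577 0.162 0.12 ] [array([ 0.386,  1.138,  1.078, -1.085,  2.127, -0.785])] [array([0.659, 0.394, 0.12 ])]
preup [0.577 0.162 0.27 ] [] []
[ 27.08035568   7.37991858 -84.76178458] 89.28812343868206
now 4.35 [0.5375 0.2114 0.3174] q [ 0.539  0.615  1.397 -1.134  1.888  0.55 ] F [ 0.4 -0.7 -0.7] op 0.994
-> [0.5562 0.1882 0.2934] shift [0.0174 0.0177 0.0291] turn [ 11.06   2.78 -33.84]
-> [0.5766 0.162  0.27  ] shift [-0.0004  0.0301  0.0274] turn [ 10.83   2.95 -33.9 ]
-> [0.5766 0.162  0.17  ] shift [0.0292 0.0952 0.0089] turn [  5.42   1.48 -16.95]
-> [0.5766 0.162  0.12  ] shift [0.   0.05 0.  ] turn [0. 0. 0.]
-> [0.5536 0.0959 0.12  ] shift [0.   0.   0.07] turn [0. 0. 0.]
0.2 [array([ 0.5 ,  0.67,  1.34, -1.09,  1.94,  0.26])]
0.4 [array([ 0.46,  0.72,  1.29, -1.08,  2.  , -0.04])]
0.6 [array([ 0.43,  0.79,  1.23, -1.09,  2.06, -0.34])]
0.8 [array([ 0.39,  0.85,  1.19, -1.13,  2.12, -0.64])]
```

Request:
{"name": "arm_command", "arguments": {"series": [[0.003,0.003,0.006,2.2,0.6,-6.8,0.085],[0.007,0.007,0.012,4.4,1.1,-13.5,0.085],[0.01,0.011,0.018,6.6,1.7,-20.3,0.085],[0.014,0.014,0.023,8.8,2.2,-27,0.085],[0.017,0.018,0.029,11,2.8,-33.8,0.085]]}}

```text
time_s: 4.85
eef_pos: [0.5599, 0.1818, 0.3001]
eef_rot: [0.234, 0.398, 0.672, -0.579]
wrist_force: [-0.6, -0.2, 0.2]
opening: 0.999
```

```bash
python3 - <<'E'
from grasp import *
pre=P-zd*.07
o=ctrl.get_obs();Qm=rot(o["eef_rot"]);rv=(Qm.inv()*Q).as_rotvec()
rel([(pre+[0,0,.1],Qm*R.from_rotvec(rv*.7)),(pre,Q),(P,Q)])
print(ik(pre+[0,0,.1],Qm*R.from_rotvec(rv*.7),q0=o["q"]))
E
```

```text
now 4.85 [0.5599 0.1818 0.3001] q [ 0.451  0.712  1.286 -1.081  1.995 -0.048] F [-0.6 -0.2  0.2] op 0.999
-> [0.5766 0.162  0.22  ] shift [0.0473 0.0607 0.0342] turn [ 11.58   2.72 -35.78]
-> [0.5766 0.162  0.12  ] shift [0.0265 0.0961 0.0083] turn [  4.96   1.17 -15.33]
-> [0.5536 0.0959 0.12  ] shift [0.   0.   0.07] turn [0. 0. 0.]
[array([ 0.3919718 ,  0.93182906,  1.17038053, -1.09434805,  2.10420617,
       -0.60773622])]
```

Request:
{"name": "arm_command", "arguments": {"series": [[0.009,0.012,0.007,2.3,0.5,-7.2,0.085],[0.019,0.024,0.014,4.6,1.1,-14.3,0.085],[0.028,0.036,0.021,6.9,1.6,-21.5,0.085],[0.038,0.049,0.027,9.3,2.2,-28.6,0.085],[0.047,0.061,0.034,11.6,2.7,-35.8,0.085]]}}

```text
time_s: 5.35
eef_pos: [0.5777, 0.1619, 0.2198]
eef_rot: [-0.012, 0.208, 0.706, -0.677]
wrist_force: [0.1, -0.1, 0.0]
opening: 0.997
```

Request:
{"name": "arm_command", "arguments": {"series": [[0.005,0.019,0.002,1,0.2,-3.1,0.08],[0.011,0.038,0.003,2,0.5,-6.1,0.075],[0.016,0.058,0.005,3,0.7,-9.2,0.07],[0.021,0.077,0.007,4,0.9,-12.3,0.065],[0.027,0.096,0.008,5,1.2,-15.3,0.065]]}}

```text
time_s: 5.85
eef_pos: [0.5778, 0.1622, 0.1197]
eef_rot: [0.117, -0.119, -0.697, 0.697]
wrist_force: [-0.2, 0.5, -0.7]
opening: 0.761
```

```bash
python3 - <<'E'
from grasp import *
rel([(P-zd*.07,Q),(P,Q)])
m=camera_model("wrist");p,d=camera("wrist");cv2.imwrite("pics/w3.png",p[:,:,::-1])
p,d=camera("side");cv2.imwrite("pics/s3.png",cv2.resize(p[:360,60:520,::-1],None,fx=1.7,fy=1.6))
W=cloud("side",p,d);z=W[...,2];mm=biggest((z>.123)&(z<.137)&(W[...,0]>.4)&(W[...,0]<.7)&(W[...,1]<.13));print(rect(W[mm][:,:2]))
E
```

```text
now 5.85 [0.5778 0.1622 0.1197] q [ 0.386  1.14   1.072 -1.086  2.129 -0.785] F [-0.2  0.5 -0.7] op 0.761
-> [0.5766 0.162  0.12  ] shift [ 0.001  -0.0003  0.0006] turn [-0.02 -0.05 -0.16]
-> [0.5536 0.0959 0.12  ] shift [0.   0.   0.07] turn [0. 0. 0.]
(array([568.9, -43. ]), array([151.7, 238.6]), 4.7)
```

View pics/s3.png

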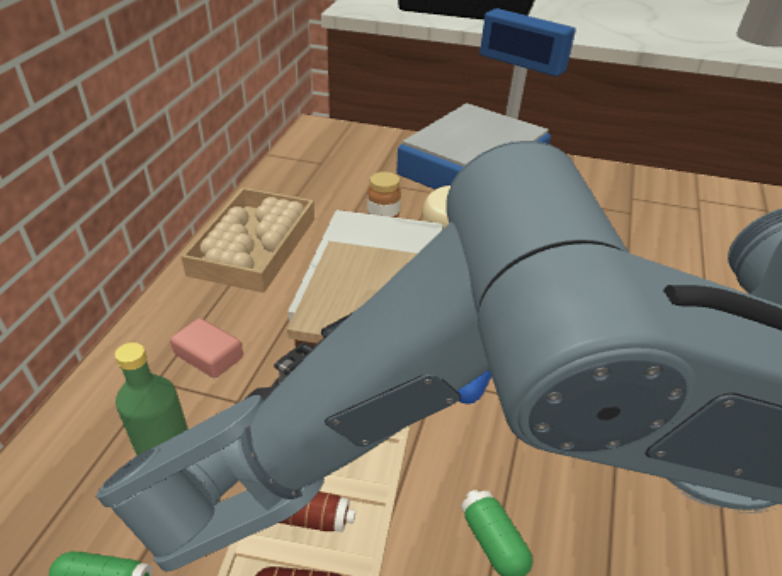

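Side view: fingers at the overhanging board edge, wrist clear of wine and salamis. Insert and grip.

Request:
{"name": "arm_command", "arguments": {"series": [[0,0,0.02,0,0,0,0.065],[0,0,0.04,0,0,0,0.065],[0,0,0.055,0,0,0,0.065],[0,0,0.07,0,0,0,0.065],[0,0,0.07,0,0,0,0.065]]}}

```text
time_s: 6.45
eef_pos: [0.5549, 0.0955, 0.1221]
eef_rot: [0.116, -0.121, -0.697, 0.697]
wrist_force: [0.1, -0.3, -0.6]
opening: 0.764
```

Request:
{"name": "arm_command", "arguments": {"series": [[0,0,0,0,0,0,0.04],[0,0,0,0,0,0,0.015],[0,0,0,0,0,0,0.01],[0,0,0,0,0,0,0.01],[0,0,0,0,0,0,0.01]]}}

```text
time_s: 6.95
eef_pos: [0.5552, 0.0974, 0.1209]
eef_rot: [-0.115, 0.12, 0.697, -0.697]
wrist_force: [-0.7, 1.7, -2.2]
opening: 0.228
```

```bash
cat >> grasp.py <<'E'
Tb=lambda:None
# board in tool frame at grasp (tool pose P,Q measured), board plain face up yaw 4.8
E
python3 - <<'E'
from grasp import *
rel([])
o=ctrl.get_obs();q0=o["q"];c=o["eef_pos"]
# feasibility of lift: z, alpha, pitch
for z in(.14,.2,.26,.32,.36):
  for pt in(0,10,20):
    for al in(-10,-20,-24,-30,-40,-50,-60):
      r=ik(np.array([c[0],c[1],z]),horiz(tz(al,pt),[0,0,-1]),q0=q0)
      if r: print(z,pt,al,r[0].round(2));break
E
```

```text
now 6.95 [0.5552 0.0974 0.1209] q [ 0.314  1.057  1.247 -1.101  2.035 -0.718] F [-0.7  1.7 -2.2] op 0.228
0.14 0 -24 [ 0.31  1.02  1.26 -1.11  2.04 -0.74]
0.14 10 -10 [ 0.35  0.88  1.43 -1.13  1.77 -0.75]
0.14 20 -10 [ 0.34  0.8   1.47 -1.03  1.65 -0.77]
0.2 0 -30 [ 0.29  0.95  1.25 -1.09  2.14 -0.8 ]
0.2 10 -20 [ 0.32  0.83  1.36 -1.06  1.92 -0.81]
0.2 20 -10 [ 0.34  0.69  1.49 -1.04  1.69 -0.85]
0.26 0 -30 [ 0.29  0.85  1.27 -1.13  2.18 -0.88]
0.26 10 -20 [ 0.32  0.73  1.37 -1.09  1.96 -0.88]
0.26 20 -10 [ 0.34  0.6   1.49 -1.05  1.74 -0.93]
0.32 0 -40 [ 0.25  0.81  1.19 -1.11  2.33 -0.95]
0.32 10 -20 [ 0.32  0.65  1.37 -1.12  2.   -0.97]
0.32 20 -10 [ 0.34  0.52  1.47 -1.07  1.79 -1.01]
0.36 0 -50 [ 0.2   0.81  1.12 -1.09  2.48 -0.98]
0.36 10 -24 [ 0.31  0.62  1.32 -1.12  2.08 -1.02]
0.36 20 -10 [ 0.34  0.47  1.45 -1.08  1.82 -1.08]
```

```bash
python3 - <<'E'
from grasp import *
o=ctrl.get_obs();q0=o["q"];c=o["eef_pos"]
A=(np.array([c[0],c[1],.2]),horiz(tz(-22,10),[0,0,-1]));Bp=(np.array([c[0],c[1]+.01,.3]),horiz(tz(-14,20),[0,0,-1]));C=(np.array([c[0],c[1]+.02,.38]),horiz(tz(-14,20),[0,0,-1]))
for X in(A,Bp,C):
    for a in(0,180): print([x.round(2) for x in ik(X[0],X[1]*R.from_euler('z',a,degrees=True),q0=q0+[0,0,0,0,0,np.radians(a)])])
rel([A,Bp,C])
E
```

```text
[array([ 0.32,  0.84,  1.34, -1.04,  1.95, -0.8 ])]
[array([ 0.32,  0.84,  1.34, -1.04,  1.95,  2.34])]
[array([ 0.34,  0.58,  1.43, -1.02,  1.84, -0.97])]
[array([ 0.34,  0.58,  1.43, -1.02,  1.84,  2.17])]
[array([ 0.36,  0.5 ,  1.37, -1.05,  1.92, -1.08])]
[array([ 0.36,  0.5 ,  1.37, -1.05,  1.92,  2.06])]
now 6.95 [0.5552 0.0974 0.1209] q [ 0.314  1.057  1.247 -1.101  2.035 -0.718] F [-0.7  1.7 -2.2] op 0.228
-> [0.5552 0.0974 0.2   ] shift [-0.0006 -0.0791 -0.0001] turn [-9.93 -1.91 -0.57]
-> [0.5552 0.1074 0.3   ] shift [ 0.003  -0.0968 -0.0268] turn [-9.98 -7.74 -2.07]
-> [0.5552 0.1174 0.38  ] shift [ 0.0016 -0.0718 -0.0366] turn [0. 0. 0.]
```

Request:
{"name": "arm_command", "arguments": {"series": [[0,-0.012,0,-1,-0.2,0,0.01],[0,-0.028,0,-3,-0.6,0,0.01],[0,-0.045,0,-5,-1,-0.2,0.01],[0,-0.062,0,-7.5,-1.5,-0.4,0.01],[0,-0.079,0,-10,-2,-0.6,0.01]]}}

```text
time_s: 7.45
eef_pos: [0.5544, 0.0972, 0.1996]
eef_rot: [-0.096, 0.113, 0.759, -0.634]
wrist_force: [-0.2, -0.2, -4.5]
opening: 0.226
```

Request:
{"name": "arm_command", "arguments": {"series": [[0.001,-0.019,-0.005,-2,-1.5,-0.4,0.01],[0.001,-0.038,-0.01,-4,-3,-0.8,0.01],[0.002,-0.057,-0.016,-6,-4.5,-1.2,0.01],[0.002,-0.076,-0.021,-8,-6,-1.6,0.01],[0.003,-0.096,-0.027,-10,-7.7,-2.1,0.01]]}}

```text
time_s: 7.95
eef_pos: [0.5544, 0.1075, 0.2989]
eef_rot: [-0.046, 0.064, 0.818, -0.57]
wrist_force: [0.5, 0.4, -4.4]
opening: 0.225
```

Request:
{"name": "arm_command", "arguments": {"series": [[0,-0.016,-0.008,0,0,0,0.01],[0.001,-0.032,-0.016,0,0,0,0.01],[0.001,-0.048,-0.024,0,0,0,0.01],[0.002,-0.06,-0.031,0,0,0,0.01],[0.002,-0.072,-0.037,0,0,0,0.01]]}}

```text
time_s: 8.45
eef_pos: [0.5543, 0.1178, 0.3804]
eef_rot: [-0.046, 0.065, 0.817, -0.571]
wrist_force: [-0.1, -0.2, -5.2]
opening: 0.222
```

```bash
python3 - <<'E'
from grasp import *
rel([]);o=ctrl.get_obs();print(rot(o["eef_rot"]).as_matrix().round(3))
p,d=camera("scene");cv2.imwrite("pics/s4.png",cv2.resize(p[40:340,100:500,::-1],None,fx=1.8,fy=1.8))
E
```

```text
now 8.45 [0.5543 0.1178 0.3804] q [ 0.357  0.497  1.374 -1.053  1.921 -1.085] F [-0.1 -0.2 -5.2] op 0.222
[[-0.987  0.054 -0.151]
 [ 0.16   0.339 -0.927]
 [ 0.001 -0.939 -0.343]]
```

View pics/s4.png

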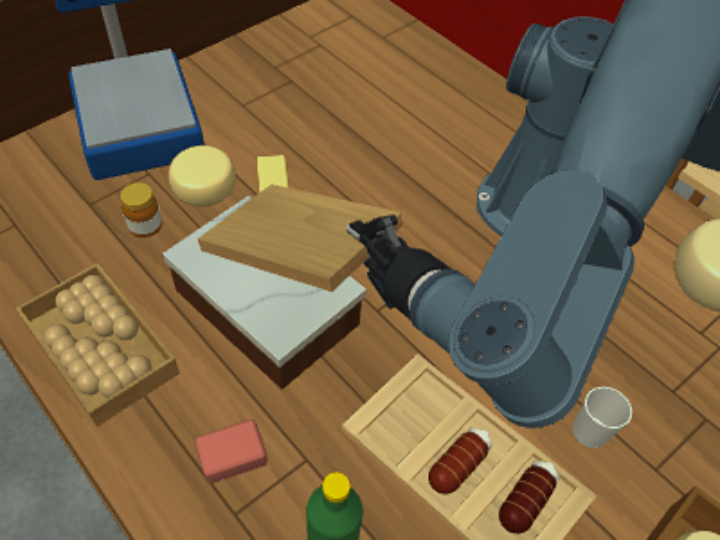

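Board is firmly held, tilted and clear of the stand. Flipping by half a turn about tool z.

Request:
{"name": "arm_command", "arguments": {"series": [[0,0,0,0,0,6,0.01],[0,0,0,0,0,13,0.01],[0,0,0,0,0,20,0.01],[0,0,0,0,0,28,0.01],[0,0,0,0,0,36,0.01]]}}

```text
time_s: 9.0
eef_pos: [0.5543, 0.1175, 0.3792]
eef_rot: [0.134, 0.317, 0.756, -0.557]
wrist_force: [0.5, -0.1, -5.1]
opening: 0.234
```

Request:
{"name": "arm_command", "arguments": {"series": [[0,0,0,0,0,7.2,0.01],[0,0,0,0,0,14.4,0.01],[0,0,0,0,0,21.6,0.01],[0,0,0,0,0,28.8,0.01],[0,0,0,0,0,36,0.01]]}}

```text
time_s: 9.5
eef_pos: [0.5544, 0.1175, 0.3793]
eef_rot: [0.3, 0.535, 0.621, -0.489]
wrist_force: [-0.0, 0.3, -4.1]
opening: 0.225
```

Request:
{"name": "arm_command", "arguments": {"series": [[0,0,0,0,0,7.2,0.01],[0,0,0,0,0,14.4,0.01],[0,0,0,0,0,21.6,0.01],[0,0,0,0,0,28.8,0.01],[0,0,0,0,0,36,0.01]]}}

```text
time_s: 10.0
eef_pos: [0.5544, 0.1175, 0.3794]
eef_rot: [0.436, 0.7, 0.425, -0.372]
wrist_force: [0.2, -0.2, -3.9]
opening: 0.233
```

Request:
{"name": "arm_command", "arguments": {"series": [[0,0,0,0,0,7.2,0.01],[0,0,0,0,0,14.4,0.01],[0,0,0,0,0,21.6,0.01],[0,0,0,0,0,28.8,0.01],[0,0,0,0,0,36,0.01]]}}

```text
time_s: 10.5
eef_pos: [0.5545, 0.1175, 0.3794]
eef_rot: [0.53, 0.798, 0.188, -0.219]
wrist_force: [0.4, 0.7, -4.2]
opening: 0.225
```

Request:
{"name": "arm_command", "arguments": {"series": [[0,0,0,0,0,8,0.01],[0,0,0,0,0,16,0.01],[0,0,0,0,0,23,0.01],[0,0,0,0,0,30,0.01],[0,0,0,0,0,36,0.01]]}}

```text
time_s: 11.0
eef_pos: [0.5545, 0.1175, 0.3795]
eef_rot: [0.571, 0.817, -0.068, -0.045]
wrist_force: [-0.2, -0.3, -4.4]
opening: 0.222
```

```bash
python3 - <<'E'
from grasp import *
rel([]);o=ctrl.get_obs();r=rot(o["eef_rot"]);c=o["eef_pos"];print(r.as_matrix().round(3))
p,d=camera("scene");cv2.imwrite("pics/s5.png",cv2.resize(p[40:340,100:500,::-1],None,fx=1.8,fy=1.8))
W=cloud("scene",p,d)
# points in tool frame: top face of board: y about +-.01
X=r.inv().apply((W-c).reshape(-1,3)).reshape(W.shape)
m=biggest((np.abs(X[...,1])<.03)&(X[...,2]>.06)&(X[...,2]<.4)&(W[...,2]>.14)&(np.linalg.norm(W-c,axis=-1)<.4))
Y=X[m];print(len(Y),np.percentile(Y[:,1],[5,50,95]).round(3),"xz rect",rect(Y[:,[0,2]]))
A=np.c_[Y[:,[0,2]],np.ones(len(Y))];print("plane slopes",np.linalg.lstsq(A,Y[:,1],rcond=None)[0].round(3))
# predicted
rb0=R.from_euler('z',np.radians(4.8))
P0,Q0=np.array([.5552,.0974,.1209]),rot([-.115,.12,.697,-.697]);print("pred centre",Q0.inv().apply(B-P0).round(4),"y axis",(Q0.inv()*rb0).apply([0,1,0]).round(3),"z",(Q0.inv()*rb0).apply([0,0,1]).round(3))
E
```

```text
now 11.0 [0.5545 0.1175 0.3795] q [ 0.356  0.498  1.375 -1.053  1.919  2.064] F [-0.2 -0.3 -4.4] op 0.222
[[ 0.987 -0.059 -0.15 ]
 [-0.161 -0.338 -0.927]
 [ 0.004  0.939 -0.343]]
2287 [0.003 0.01  0.012] xz rect (array([-56.7, 136.2]), array([160.2, 234. ]), 23.9)
plane slopes [-0.    -0.009  0.011]
pred centre [-0.0541  0.0011  0.131 ] y axis [ 0.406 -0.002 -0.914] z [-0.007 -1.    -0.001]
```

View pics/s5.png

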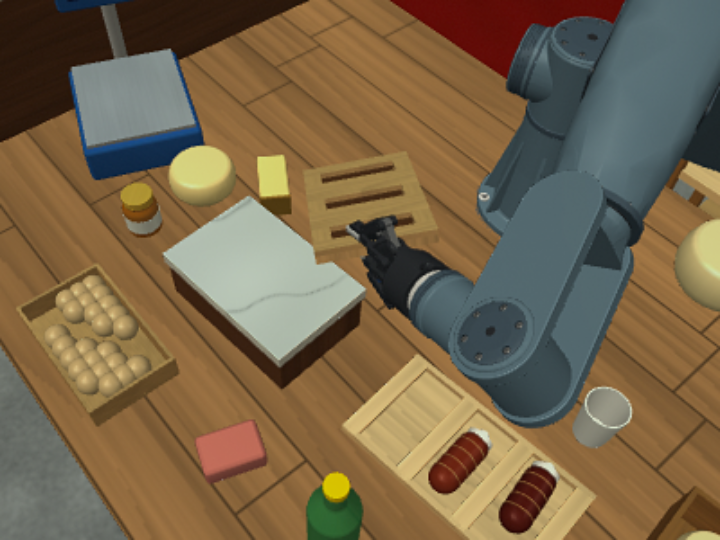

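```bash
cat >> grasp.py <<'E'
yb=np.array([.406,0,-.914]);zb=np.array([0,-1.,0]);RTB=R.from_matrix(np.c_[np.cross(yb,zb),yb,zb]);CT=np.array([-.055,.001,.133])
def board_at(c,r):
    RB=r*RTB;cb=c+r.apply(CT);co=[cb+RB.apply([sx*.08,sy*.116,.01]) for sx in(1,-1) for sy in(1,-1)]  # +z is now the underside
    return cb,RB,np.array(co)
def place(al,pt,bx,by):
    """tool pose so that board centre sits at stand (bx,by), lowest underside corner on .11"""
    r=horiz(tz(al,pt,5.1),[0,0,1]);c=S2W(bx,by,.2)-r.apply(CT);c[2]+=.11-board_at(c,r)[2][:,2].min();return c,r
E
python3 - <<'E'
from grasp import *
o=ctrl.get_obs();q0=o["q"]
for pt in(15,20,25,30):
  for al in(20,15,10,5,0,-5,-10):
   for bx in(-.02,0):
    c,r=place(al,pt,bx,.1);s=ik(c,r,q0=q0)
    if s:
      cb,RB,co=board_at(c,r);yv=RB.apply([0,1,0]);sk=np.degrees(np.arctan2(yv[1],yv[0]))-95.1
      tip=W2S(c+r.apply([0,0,.073]));lo=min(W2S(c+r.apply([x,-.03,.073]))[1] for x in(-.011,.011))
      print(pt,al,bx,"skew",sk.round(1),"tcp",c.round(3),"tip",tip.round(3),lo.round(3),s[0].round(2),"cornersS",[W2S(k).round(2).tolist() for k in co])
  
E
```

```text
15 -10 -0.02 skew -34.7 tcp [0.609 0.085 0.189] tip [0.044 0.148 0.17 ] 0.154 [ 0.31  0.82  1.35 -1.13  1.73  2.26] cornersS [[-0.02, 0.24, 0.18], [-0.15, 0.05, 0.13], [0.11, 0.15, 0.16], [-0.02, -0.03, 0.11]]
20 -5 -0.02 skew -30.3 tcp [0.598 0.087 0.211] tip [0.04  0.152 0.186] 0.161 [ 0.31  0.7   1.45 -1.11  1.63  2.22] cornersS [[-0.03, 0.24, 0.2], [-0.15, 0.05, 0.13], [0.11, 0.16, 0.18], [-0.01, -0.03, 0.11]]
20 -5 0 skew -30.3 tcp [0.618 0.089 0.211] tip [0.06  0.152 0.186] 0.161 [ 0.31  0.73  1.39 -1.11  1.63  2.19] cornersS [[-0.01, 0.24, 0.2], [-0.13, 0.05, 0.13], [0.13, 0.16, 0.18], [0.01, -0.03, 0.11]]
20 -10 -0.02 skew -35.3 tcp [0.609 0.081 0.211] tip [0.044 0.146 0.186] 0.155 [ 0.29  0.74  1.37 -1.08  1.69  2.21] cornersS [[-0.02, 0.24, 0.2], [-0.15, 0.06, 0.13], [0.11, 0.15, 0.18], [-0.02, -0.03, 0.11]]
20 -10 0 skew -35.3 tcp [0.629 0.083 0.211] tip [0.064 0.146 0.186] 0.155 [ 0.29  0.78  1.32 -1.08  1.7   2.19] cornersS [[-0.0, 0.24, 0.2], [-0.13, 0.06, 0.13], [0.13, 0.15, 0.18], [0.0, -0.03, 0.11]]
25 5 -0.02 skew -21.1 tcp [0.576 0.09  0.233] tip [0.03  0.159 0.202
[... 3330 characters left out ...]
[-0.04, 0.23, 0.25], [-0.14, 0.05, 0.14], [0.11, 0.16, 0.22], [-0.0, -0.02, 0.11]]
30 -5 0 skew -32.2 tcp [0.618 0.079 0.254] tip [0.059 0.147 0.217] 0.161 [ 0.27  0.6   1.42 -0.99  1.56  2.09] cornersS [[-0.02, 0.23, 0.25], [-0.12, 0.05, 0.14], [0.13, 0.16, 0.22], [0.02, -0.02, 0.11]]
30 -10 -0.02 skew -37.2 tcp [0.608 0.072 0.254] tip [0.043 0.142 0.217] 0.155 [ 0.25  0.6   1.41 -0.96  1.62  2.12] cornersS [[-0.02, 0.23, 0.25], [-0.15, 0.06, 0.14], [0.11, 0.15, 0.22], [-0.01, -0.02, 0.11]]
30 -10 0 skew -37.2 tcp [0.628 0.074 0.254] tip [0.063 0.142 0.217] 0.155 [ 0.25  0.64  1.35 -0.96  1.63  2.1 ] cornersS [[-0.0, 0.23, 0.25], [-0.13, 0.06, 0.14], [0.13, 0.15, 0.22], [0.01, -0.02, 0.11]]
```

```bash
python3 - <<'E'
from grasp import *
c,r=place(5,25,-.01,.1)
o=ctrl.get_obs();print(ik(c,r,q0=o["q"]),ik(c+[0,0,.03],r,q0=o["q"]))
rel([(c+[0,0,.03],r),(c+[0,0,.003],r),(c-[0,0,.06],r)])
E
```

```text
[array([ 0.32823667,  0.55373794,  1.58580583, -1.12331104,  1.45854266,
        2.14772484])] [array([ 0.328237  ,  0.50849495,  1.58065767, -1.1186974 ,  1.48045571,
        2.10211289])]
now 11.05 [0.5545 0.1175 0.3794] q [ 0.356  0.498  1.375 -1.053  1.919  2.068] F [-0.4 -0.2 -3.4] op 0.228
-> [0.5861 0.0909 0.2629] shift [ 0.0345 -0.1025  0.0599] turn [ 4.98 17.81 -7.91]
-> [0.5861 0.0909 0.2359] shift [ 0.     -0.0245  0.0114] turn [0. 0. 0.]
-> [0.5861 0.0909 0.1729] shift [ 0.     -0.0571  0.0266] turn [0. 0. 0.]
```

Request:
{"name": "arm_command", "arguments": {"series": [[0.007,-0.02,0.012,1,3.2,-1.6,0.01],[0.014,-0.041,0.024,2,6.4,-3.2,0.01],[0.021,-0.062,0.036,3,9.6,-4.8,0.01],[0.028,-0.082,0.048,4,12.8,-6.4,0.01],[0.034,-0.102,0.06,5,16,-7.9,0.01]]}}

```text
time_s: 11.55
eef_pos: [0.5848, 0.091, 0.2621]
eef_rot: [0.534, 0.842, 0.071, 0.032]
wrist_force: [0.0, -1.3, -4.2]
opening: 0.226
```

```bash
python3 - <<'E'
from grasp import *
o=ctrl.get_obs();r=rot(o["eef_rot"]);c=o["eef_pos"]
cb,RB,co=board_at(c,r);print("corners",[W2S(k).round(3).tolist() for k in co],"centre",W2S(cb).round(3))
rel([(c-[0,0,.03],r),(c-[0,0,.06],r)])
E
```

```text
corners [[-0.049, 0.229, 0.258], [-0.132, 0.031, 0.169], [0.1, 0.18, 0.227], [0.017, -0.018, 0.138]] centre [-0.015  0.101  0.207]
now 11.55 [0.5848 0.091  0.2621] q [ 0.326  0.518  1.565 -1.099  1.504  2.083] F [ 0.  -1.3 -4.2] op 0.226
-> [0.5848 0.091  0.2321] shift [ 0.0007 -0.0271  0.0128] turn [0. 0. 0.]
-> [0.5848 0.091  0.2021] shift [ 0.0007 -0.0271  0.0128] turn [0. 0. 0.]
```

Request:
{"name": "arm_command", "arguments": {"series": [[0,-0.007,0.003,0,0,0,0.01],[0,-0.014,0.006,0,0,0,0.01],[0,-0.02,0.009,0,0,0,0.01],[0.001,-0.025,0.012,0,0,0,0.01],[0.001,-0.025,0.012,0,0,0,0.01]]}}

```text
time_s: 12.05
eef_pos: [0.585, 0.0911, 0.2351]
eef_rot: [0.534, 0.842, 0.069, 0.031]
wrist_force: [-0.9, -0.1, -4.1]
opening: 0.224
```

Request:
{"name": "arm_command", "arguments": {"series": [[0,0,0,0,0,0,0.022],[0,0,0,0,0,0,0.025],[0,0,0,0,0,0,0.03],[0,0,0,0,0,0,0.035],[0,0,0,0,0,0,0.04]]}}

```text
time_s: 12.55
eef_pos: [0.5851, 0.091, 0.2361]
eef_rot: [0.534, 0.842, 0.069, 0.032]
wrist_force: [0.4, -0.0, -2.7]
opening: 0.469
```

```bash
python3 - <<'E'
from grasp import *
o=ctrl.get_obs();r=rot(o["eef_rot"]);c=o["eef_pos"]
rel([(c+[0.001,.008,-.05],r),(c+[.002,.016,-.092],r)])
print(ik(c+[.002,.016,-.092],r,q0=o["q"]))
p,d=camera("scene");cv2.imwrite("pics/s6.png",cv2.resize(p[100:300,160:460,::-1],None,fx=2,fy=2))
E
```

```text
now 12.55 [0.5851 0.091  0.2361] q [ 0.326  0.558  1.568 -1.102  1.487  2.126] F [ 0.4 -0.  -2.7] op 0.469
-> [0.5861 0.099  0.1861] shift [ 0.0032 -0.0485  0.0143] turn [0. 0. 0.]
-> [0.5871 0.107  0.1441] shift [ 0.003  -0.0412  0.0109] turn [0. 0. 0.]
[array([ 0.34889084,  0.7245613 ,  1.53281064, -1.10182979,  1.4438159 ,
        2.25212437])]
```

View pics/s6.png

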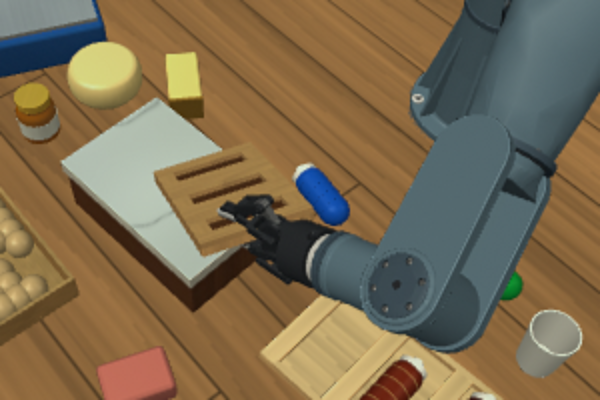

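Board is leaning on the stand with its edge carried by the lower finger; lowering.

Request:
{"name": "arm_command", "arguments": {"series": [[0,-0.008,0.002,0,0,0,0.042],[0.001,-0.018,0.005,0,0,0,0.045],[0.002,-0.028,0.008,0,0,0,0.048],[0.003,-0.038,0.011,0,0,0,0.05],[0.003,-0.048,0.014,0,0,0,0.052]]}}

```text
time_s: 13.1
eef_pos: [0.5856, 0.0992, 0.1847]
eef_rot: [0.534, 0.842, 0.069, 0.031]
wrist_force: [0.4, 1.9, -2.2]
opening: 0.606
```

Request:
{"name": "arm_command", "arguments": {"series": [[0,-0.008,0.002,0,0,0,0.054],[0.001,-0.017,0.004,0,0,0,0.056],[0.002,-0.025,0.006,0,0,0,0.058],[0.003,-0.033,0.009,0,0,0,0.06],[0.003,-0.041,0.011,0,0,0,0.06]]}}

```text
time_s: 13.6
eef_pos: [0.5871, 0.1068, 0.1441]
eef_rot: [0.534, 0.842, 0.069, 0.032]
wrist_force: [0.1, 0.6, -0.2]
opening: 0.705
```

```bash
python3 - <<'E'
from grasp import *
o=ctrl.get_obs();r=rot(o["eef_rot"]);c=o["eef_pos"];z=r.apply([0,0,1])
rel([(c-z*.08,r),(c-z*.1+[0,0,.15],r)])
print(ik(c-z*.08,r,q0=o["q"]),ik(c-z*.1+[0,0,.15],r,q0=o["q"]))
p,d=camera("scene");cv2.imwrite("pics/s7.png",cv2.resize(p[100:300,160:460,::-1],None,fx=2,fy=2))
W=cloud("scene",p,d);zz=W[...,2];m=biggest((zz>.122)&(zz<.137)&(W[...,1]<.14)&(W[...,0]>.4)&(W[...,0]<.75));print(rect(W[m][:,:2]))
E
```

```text
now 13.6 [0.5871 0.1068 0.1441] q [ 0.349  0.725  1.533 -1.102  1.444  2.252] F [ 0.1  0.6 -0.2] op 0.705
-> [0.5769 0.1784 0.1782] shift [ 0.    0.   -0.08] turn [0. 0. 0.]
-> [0.5743 0.1963 0.3367] shift [-0.0029  0.1356 -0.084 ] turn [0. 0. 0.]
[array([ 0.4562333 ,  0.71789308,  1.45039276, -1.03498472,  1.56240537,
        2.21557353])] [array([ 0.4817939 ,  0.5197637 ,  1.39034708, -1.03765535,  1.7141545 ,
        2.00478802])]
(array([548. , -20.1]), array([236.7, 161.9]), 73.3)
```

View pics/s7.png

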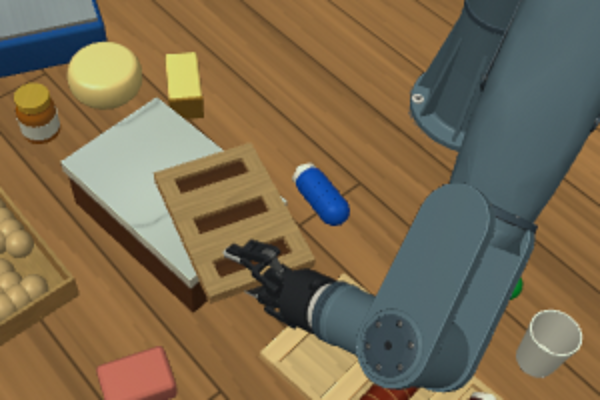

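```bash
python3 - <<'E'
from grasp import *
o=ctrl.get_obs();r=rot(o["eef_rot"]);c=o["eef_pos"];z=r.apply([0,0,1]);h=z*[1,1,0];h/=np.linalg.norm(h)
c1=c-h*.085;c2=c1+[0,0,.16]
D=down(95.1);rv=(r.inv()*D).as_rotvec();n=np.linalg.norm(rv);print("tot",np.degrees(n),np.degrees(rv))
e=S2W(0,.285,.30);G=[(c1,r),(c2,r*R.from_rotvec(rv*.12))]
k=4
for i in range(1,k+1): G.append((c2+(e-c2)*i/k,r*R.from_rotvec(rv*(.12+.88*i/k))))
q=o["q"]
for P_,Q_ in G:
    s=ik(P_,Q_,q0=q);print(P_.round(3),[x.round(2) for x in s]);q=s[0] if s else q
rel(G)
E
```

```text
tot 103.4738841537295 [ 50.57322622  49.16638644 -75.70904791]
[0.575 0.191 0.143] [array([ 0.47,  0.78,  1.43, -1.02,  1.55,  2.26])]
[0.575 0.191 0.303] [array([ 0.46,  0.47,  1.48, -0.98,  1.54,  1.88])]
[0.568 0.18  0.302] [array([ 0.4 ,  0.31,  1.61, -0.82,  1.31,  1.49])]
[0.561 0.169 0.301] [array([ 0.3 ,  0.19,  1.68, -0.56,  1.17,  1.  ])]
[0.554 0.158 0.301] [array([ 0.17,  0.14,  1.68, -0.24,  1.18,  0.45])]
[0.547 0.147 0.3  ] [array([ 0.05,  0.16,  1.63,  0.  ,  1.34, -0.04])]
now 13.65 [0.5864 0.1069 0.1428] q [ 0.349  0.726  1.534 -1.101  1.443  2.253] F [-1.7 -0.2 -1.4] op 0.703
-> [0.5745 0.1911 0.1428] shift [ 0.0008 -0.0363 -0.0769] turn [0. 0. 0.]
-> [0.5745 0.1911 0.3028] shift [-0.0034  0.1446 -0.0683] turn [ 6.07  5.9  -9.09]
-> [0.5676 0.1802 0.3021] shift [-0.0099  0.0028  0.0079] turn [ 11.13  10.82 -16.66]
-> [0.5606 0.1692 0.3014] shift [-0.0117  0.001   0.0055] turn [ 11.13  10.82 -16.66]
-> [0.5536 0.1583 0.3007] shift [-0.0124 -0.0017  0.0032] turn [ 11.13  10.82 -16.66]
-> [0.5467 0.1474 0.3   ] shift [-0.0119 -0.0049  0.0016] turn [ 11.13  10.82 -16.66]
```

Request:
{"name": "arm_command", "arguments": {"series": [[0,-0.007,-0.015,0,0,0,0.06],[0,-0.014,-0.031,0,0,0,0.06],[0,-0.022,-0.046,0,0,0,0.06],[0,-0.029,-0.062,0,0,0,0.06],[0.001,-0.036,-0.077,0,0,0,0.06]]}}

```text
time_s: 14.15
eef_pos: [0.5747, 0.1933, 0.1451]
eef_rot: [0.534, 0.842, 0.069, 0.032]
wrist_force: [0.2, 0.5, -0.2]
opening: 0.703
```

Request:
{"name": "arm_command", "arguments": {"series": [[-0.001,0.029,-0.014,1,1,-2,0.06],[-0.001,0.058,-0.027,2,2,-4,0.06],[-0.002,0.087,-0.041,4,4,-6,0.06],[-0.003,0.116,-0.055,5,5,-7.5,0.06],[-0.003,0.145,-0.068,6,6,-9,0.06]]}}

```text
time_s: 14.65
eef_pos: [0.5749, 0.1918, 0.3066]
eef_rot: [0.485, 0.858, 0.165, 0.031]
wrist_force: [-0.3, 0.4, -0.1]
opening: 0.702
```

Request:
{"name": "arm_command", "arguments": {"series": [[-0.002,0.001,0.002,2.2,2.2,-3.3,0.06],[-0.004,0.001,0.003,4.5,4.3,-6.7,0.06],[-0.006,0.002,0.005,6.7,6.5,-10,0.06],[-0.008,0.002,0.006,8.9,8.7,-13.3,0.06],[-0.01,0.003,0.008,11.1,10.8,-16.7,0.06]]}}

```text
time_s: 15.15
eef_pos: [0.568, 0.1807, 0.3047]
eef_rot: [0.382, 0.861, 0.335, 0.024]
wrist_force: [0.0, 0.3, 0.4]
opening: 0.699
```

Request:
{"name": "arm_command", "arguments": {"series": [[-0.002,0,0.001,2.2,2.2,-3.3,0.06],[-0.005,0,0.002,4.5,4.3,-6.7,0.06],[-0.007,0.001,0.003,6.7,6.5,-10,0.06],[-0.009,0.001,0.004,8.9,8.7,-13.3,0.06],[-0.012,0.001,0.006,11.1,10.8,-16.7,0.06]]}}

```text
time_s: 15.65
eef_pos: [0.5612, 0.1691, 0.304]
eef_rot: [0.264, 0.83, 0.491, 0.017]
wrist_force: [-0.6, -0.3, 0.6]
opening: 0.702
```

Request:
{"name": "arm_command", "arguments": {"series": [[-0.002,0,0.001,2.2,2.2,-3.3,0.06],[-0.005,-0.001,0.001,4.5,4.3,-6.7,0.06],[-0.007,-0.001,0.002,6.7,6.5,-10,0.06],[-0.009,-0.001,0.003,8.9,8.7,-13.3,0.06],[-0.012,-0.002,0.003,11.1,10.8,-16.7,0.06]]}}

```text
time_s: 16.15
eef_pos: [0.5542, 0.1586, 0.3031]
eef_rot: [0.135, 0.766, 0.628, 0.009]
wrist_force: [1.0, -0.5, -0.2]
opening: 0.702
```

```bash
python3 - <<'E'
from grasp import *
D=down(95.1)
rel([(S2W(0,.288,.3),D),(S2W(0,.288,.182),D),(S2W(0,.13,.182),D)])
E
```

```text
now 16.15 [0.5542 0.1586 0.3031] q [ 0.17   0.133  1.682 -0.244  1.186  0.443] F [ 1.  -0.5 -0.2] op 0.702
-> [0.5464 0.1504 0.3   ] shift [-0.0091 -0.0067  0.0032] turn [ 11.23  10.81 -16.31]
-> [0.5464 0.1504 0.182 ] shift [0.    0.    0.118] turn [0. 0. 0.]
-> [ 0.5604 -0.007   0.182 ] shift [-0.158 -0.     0.   ] turn [0. 0. 0.]
```

Request:
{"name": "arm_command", "arguments": {"series": [[-0.002,-0.001,0.001,2.2,2.2,-3.3,0.06],[-0.004,-0.003,0.001,4.5,4.3,-6.5,0.06],[-0.006,-0.004,0.002,6.7,6.5,-9.8,0.06],[-0.008,-0.006,0.003,9,8.7,-13,0.06],[-0.009,-0.007,0.003,11.2,10.8,-16.3,0.06]]}}

```text
time_s: 16.65
eef_pos: [0.546, 0.1505, 0.3001]
eef_rot: [0.0, 0.675, 0.738, 0.0]
wrist_force: [-0.3, 0.3, 0.2]
opening: 0.706
```

Request:
{"name": "arm_command", "arguments": {"series": [[0,0,0.03,0,0,0,0.06],[0,0,0.06,0,0,0,0.06],[0,0,0.09,0,0,0,0.06],[0,0,0.118,0,0,0,0.06],[0,0,0.118,0,0,0,0.06]]}}

```text
time_s: 17.15
eef_pos: [0.5438, 0.15, 0.1778]
eef_rot: [-0.002, 0.676, 0.737, -0.003]
wrist_force: [-0.3, -0.2, -0.3]
opening: 0.703
```

Request:
{"name": "arm_command", "arguments": {"series": [[-0.012,0,0,0,0,0,0.06],[-0.024,0,0,0,0,0,0.06],[-0.036,0,0,0,0,0,0.06],[-0.048,0,0,0,0,0,0.06],[-0.06,0,0,0,0,0,0.06]]}}

```text
time_s: 17.65
eef_pos: [0.5521, 0.0886, 0.1829]
eef_rot: [0.002, 0.677, 0.736, 0.001]
wrist_force: [-0.7, 4.0, 2.8]
opening: 0.702
```

Request:
{"name": "arm_command", "arguments": {"series": [[-0.012,0,0,0,0,0,0.06],[-0.024,0,0,0,0,0,0.06],[-0.034,0,0,0,0,0,0.06],[-0.044,0,0,0,0,0,0.06],[-0.054,0,0,0,0,0,0.06]]}}

```text
time_s: 18.15
eef_pos: [0.5561, 0.0351, 0.1818]
eef_rot: [0.001, 0.676, 0.737, -0.0]
wrist_force: [-1.2, 3.7, 3.0]
opening: 0.704
```

```bash
cat > bd.py <<'E'
from grasp import *
def board(n="scene",lim=.14):
    p,d=camera(n);W=cloud(n,p,d);zz=W[...,2];m=biggest((zz>.122)&(zz<.137)&(W[...,1]<lim)&(W[...,1]>-.35)&(W[...,0]>.4)&(W[...,0]<.76))
    c,s,a=rect(W[m][:,:2]);print(n,c,s,a,"stand xy",W2S([c[0]/1000,c[1]/1000,0]).round(4))
    return p
E
python3 - <<'E'
from bd import *
D=down(95.1)
rel([(S2W(0,.13,.182),D)])
p=board();board("side");cv2.imwrite("pics/s8.png",cv2.resize(p[100:300,160:460,::-1],None,fx=2,fy=2))
E
```

```text
now 18.15 [0.5561 0.0351 0.1818] q [-0.149  0.282  1.751 -0.002  1.106 -0.234] F [-1.2  3.7  3. ] op 0.704
-> [ 0.5604 -0.007   0.182 ] shift [-0.0423  0.0007 -0.0001] turn [ 0.09  0.11 -0.22]
scene [ 571.7 -104.6] [236.  161.7] 82.1 stand xy [0.0025 0.0318 0.    ]
side [ 545.1 -122.9] [191.6 109.4] 82.2 stand xy [-0.0256  0.0159  0.    ]
```

View pics/s8.png

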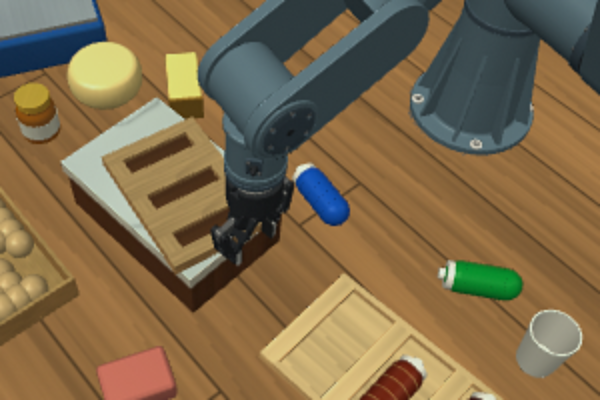

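Request:
{"name": "arm_command", "arguments": {"series": [[-0.01,0,0,0,0,0,0.06],[-0.02,0,0,0,0,0,0.06],[-0.03,0,0,0,0,0,0.06],[-0.038,0,0,0,0,0,0.06],[-0.045,0,0,0,0,0,0.06]]}}

```text
time_s: 18.75
eef_pos: [0.5599, -0.01, 0.1818]
eef_rot: [0.001, 0.677, 0.736, -0.0]
wrist_force: [-1.3, 3.1, -0.7]
opening: 0.702
```

```bash
python3 - <<'E'
from bd import *
rel([])
board()
E
```

```text
now 18.75 [ 0.5599 -0.01    0.1818] q [-0.229  0.288  1.744 -0.002  1.107 -0.313] F [-1.3  3.1 -0.7] op 0.702
scene [ 585.7 -144.8] [237.9 162.2] 86.8 stand xy [ 0.0129 -0.0095  0.    ]
```

```bash
python3 - <<'E'
from bd import *
D=down(95.1)
o=ctrl.get_obs()
rel([(o["eef_pos"]+[0,.01,.06],D),(S2W(.145,.085,.25),D),(S2W(.145,.085,.188),D),(S2W(.0975,.085,.188),D),(S2W(.13,.085,.188),D)])
E
```

```text
now 18.8 [ 0.5602 -0.0109  0.1819] q [-0.23   0.288  1.744 -0.003  1.107 -0.313] F [ 0.3 -1.4 -0.5] op 0.704
-> [ 0.5602 -0.0009  0.2419] shift [ 0.0098  0.001  -0.06  ] turn [ 0.12  0.19 -0.26]
-> [ 0.7089 -0.0389  0.25  ] shift [-0.0511  0.1447 -0.0081] turn [0. 0. 0.]
-> [ 0.7089 -0.0389  0.188 ] shift [0.    0.    0.062] turn [0. 0. 0.]
-> [ 0.6616 -0.0432  0.188 ] shift [-0.     -0.0475  0.    ] turn [0. 0. 0.]
-> [ 0.6939 -0.0403  0.188 ] shift [0.     0.0325 0.    ] turn [0. 0. 0.]
```

Request:
{"name": "arm_command", "arguments": {"series": [[0.01,0,0,0,0,0,0.06],[0.01,0.001,-0.03,0,0,0,0.03],[0.01,0.001,-0.06,0,0,0,0.0],[0.01,0.001,-0.06,0,0,0,0.0],[0.01,0.001,-0.06,0,0,0,0.0]]}}

```text
time_s: 19.3
eef_pos: [0.5604, 0.0017, 0.2428]
eef_rot: [0.002, 0.676, 0.737, 0.001]
wrist_force: [0.5, 0.2, -0.6]
opening: 0.02
```

Request:
{"name": "arm_command", "arguments": {"series": [[-0.01,0.03,-0.002,0,0,0,0.0],[-0.02,0.065,-0.004,0,0,0,0.0],[-0.031,0.1,-0.006,0,0,0,0.0],[-0.051,0.145,-0.008,0,0,0,0.0],[-0.051,0.145,-0.008,0,0,0,0.0]]}}

```text
time_s: 19.8
eef_pos: [0.7118, -0.0392, 0.2459]
eef_rot: [0.001, 0.677, 0.736, -0.001]
wrist_force: [-0.6, 0.3, -0.6]
opening: -0.006
```

Request:
{"name": "arm_command", "arguments": {"series": [[0,0,0.025,0,0,0,0.0],[0,0,0.045,0,0,0,0.0],[0,0,0.062,0,0,0,0.0],[0,0,0.062,0,0,0,0.0],[0,0,0.062,0,0,0,0.0]]}}

```text
time_s: 20.3
eef_pos: [0.7086, -0.0372, 0.188]
eef_rot: [0.001, 0.676, 0.737, -0.0]
wrist_force: [-0.2, -0.2, 0.3]
opening: 0.0
```

Request:
{"name": "arm_command", "arguments": {"series": [[0,-0.01,0,0,0,0,0.0],[0,-0.02,0,0,0,0,0.0],[0,-0.03,0,0,0,0,0.0],[0,-0.04,0,0,0,0,0.0],[0,-0.0475,0,0,0,0,0.0]]}}

```text
time_s: 20.8
eef_pos: [0.6616, -0.0414, 0.1896]
eef_rot: [0.002, 0.676, 0.737, 0.001]
wrist_force: [2.6, 2.0, 1.0]
opening: 0.004
```

Request:
{"name": "arm_command", "arguments": {"series": [[0,0.01,0,0,0,0,0.0],[0,0.03,0,0,0,0,0.0],[0,0.03,-0.04,0,0,0,0.0],[0,0.03,-0.08,0,0,0,0.0],[0,0.03,-0.12,0,0,0,0.0]]}}

```text
time_s: 21.3
eef_pos: [0.6916, -0.0389, 0.3088]
eef_rot: [0.001, 0.676, 0.737, -0.001]
wrist_force: [0.8, -0.5, -0.2]
opening: 0.002
```

```bash
python3 - <<'E'
from bd import *
rel([])
board();board("side")
for n in("scene","side"):
    p,d=camera(n);np.savez(f"pics/{n}9.npz",p=p,d=d)
    cv2.imwrite(f"pics/{n}9.png",p[:,:,::-1])
import meas;meas.run("9")
E
```

```text
now 21.3 [ 0.6916 -0.0389  0.3088] q [-0.226  0.435  1.274 -0.002  1.432 -0.311] F [ 0.8 -0.5 -0.2] op 0.002
scene [ 572.6 -151.6] [162.2 230.7] 3.6 stand xy [-0.0007 -0.0151  0.    ]
side [ 575.2 -153.3] [161.1 238.4] 3.6 stand xy [ 0.0017 -0.017   0.    ]
scene board 1811 0.12945781446912819 (array([ 572.8, -152.1]), array([162.6, 230.6]), 3.7)
scene stand 1448 0.10963144475809727 (array([ 570.8, -136.4]), array([202.2, 300.6]), 5.3)
scene red [354. 297.] 624 zmax 0.058 (array([532.4, 303.2]), array([106.4,  47.1]), 6.2)
scene red [392. 317.] 682 zmax 0.0576 (array([493.8, 409.6]), array([104.3,  47.6]), 11.9)
scene obj [262.  79.] 51650 zmax 0.745 (array([ 525. , -621.2]), array([1792.9,  849.9]), 90.0)
scene obj [178. 155.] 497 zmax 0.095 (array([ 640. , -443.1]), array([64.5, 64.5]), 32.3)
scene obj [320. 197.] 497 zmax 0.054 (array([362.2, -17.5]), array([127.1,  51.5]), 77.7)
scene obj [154. 229.] 3458 zmax 0.061 (array([ 848.5, -251.6]), array([160.2, 266.4]), 0.0)
scene obj [400. 240.] 617 zmax 0.055 (array([284.8, 258.4]), array([ 48.8, 123.9]), 38.7)
scene obj [368. 303.] 
[... 1341 characters left out ...]
351. 155.] 726 zmax 0.055 (array([ 390.4, -352.8]), array([125.7,  63.2]), 56.6)
side obj [181. 216.] 951 zmax 0.05 (array([786.9,  64.7]), array([ 69.9, 103.6]), 70.7)
side obj [149. 258.] 2333 zmax 0.233 (array([743.1, 274. ]), array([75.4, 61.2]), 39.6)
side obj [339. 233.] 697 zmax 0.053 (array([362.9,  -9.7]), array([119. ,  49.8]), 82.9)
side obj [240. 343.] 8627 zmax 0.06 (array([509.6, 304.1]), array([190.6, 362.1]), 6.1)
side obj [352. 334.] 1295 zmax 0.053 (array([285.1, 260.4]), array([ 49.2, 127.6]), 39.6)
side obj [119. 360.] 1518 zmax 0.054 (array([717.3, 463.7]), array([123.8,  50.8]), 9.2)
side obj [329. 384.] 1320 zmax 0.092 (array([308.2, 396.6]), array([71.1, 70.7]), 40.5)
```

```bash
cat > sal.py <<'E'
from grasp import *
def fitcyl(boxes,tag=None,zc=.031):
    Ws=[]
    for n in("scene","side"):
        if tag: f=np.load(f"pics/{n}{tag}.npz");p,d=f["p"],f["d"]
        else: p,d=camera(n)
        Ws.append((n,p,cloud(n,p,d)))
    out=[]
    for (x,y) in boxes:
        pts=[];
        for n,p,W in Ws:
            m=(abs(W[...,0]-x)<.085)&(abs(W[...,1]-y)<.05)&(W[...,2]>zc-.008)&(W[...,2]<zc+.035)
            pts.append(W[m])
            hs=cv2.cvtColor(p,cv2.COLOR_RGB2HSV)[m].astype(int);wh=(hs[:,1]<70)&(hs[:,2]>140)
            Q=W[m];print(n,"pts",len(Q),"white",wh.sum(),"white mean",Q[wh].mean(0).round(3) if wh.any() else None)
        A=np.concatenate(pts)
        f=lambda k:(np.hypot(-(A[:,0]-x)*np.sin(k[0])+(A[:,1]-y)*np.cos(k[0])-k[1],A[:,2]-zc-k[2])-.025)*1000
        s=least_squares(f,[.1,0,0],loss="soft_l1",f_scale=2)
        yaw,off,dz=s.x;t=(A[:,0]-x)*np.cos(yaw)+(A[:,1]-y)*np.sin(yaw);ok=abs(f(s.x))<6
        lo,hi=np.percentile(t[ok],[.5,99.5])
        tc=(lo+hi)/2;c=np.array([x+tc*np.cos(yaw)-off*np.sin(yaw),y+tc*np.sin(yaw)+off*np.cos(yaw)])
        print("yaw",np.degrees(yaw).round(1),"dz",dz.round(4),"len",(hi-lo).round(4),"centre",c.round(4),"ends",[ (np.array([x,y])+q*np.array([np.cos(yaw),np.sin(yaw)])+off*np.array([-np.sin(yaw),np.cos(yaw)])).round(3) for q in(lo,hi)])
        out.append((c,yaw))
    return out
E
python3 - <<'E'
from sal import *
fitcyl([(.524,.303),(.486,.410)],"9")
f=np.load("pics/scene9.npz")["p"];cv2.imwrite("pics/crop9.png",cv2.resize(f[180:420,270:430,::-1],None,fx=2.4,fy=2.4))
rel([])
E
```

```text
scene pts 726 white 51 white mean [0.472 0.297 0.048]
side pts 1213 white 145 white mean [0.472 0.303 0.044]
yaw 6.9 dz -0.001 len 0.1073 centre [0.524  0.3019] ends [array([0.471, 0.295]), array([0.577, 0.308])]
scene pts 791 white 58 white mean [0.434 0.398 0.048]
side pts 1565 white 183 white mean [0.433 0.404 0.044]
yaw 12.2 dz -0.0009 len 0.1072 centre [0.4848 0.4085] ends [array([0.432, 0.397]), array([0.537, 0.42 ])]
now 21.5 [ 0.6922 -0.039   0.3099] q [-0.226  0.433  1.275 -0.002  1.429 -0.311] F [-0.5 -0.5  1. ] op 0.002
```

View pics/crop9.png

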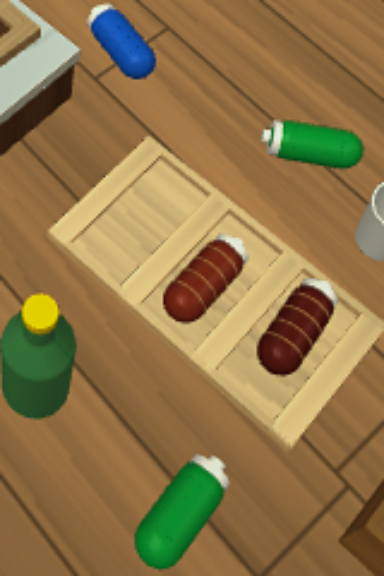

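The two dark red salamis in the tray are the targets (crop pixels ~(205,280) and (298,328)), with collars on the robot side. Blue and green are left alone.

```bash
python3 - <<'E'
from sal import *
a=np.array([.524,.302])
G=[(np.array([.636,.075,.31]),down(126)),(np.array([.58,.19,.29]),down(157)),(np.array([*a,.22]),down(186.9)),(np.array([*a,.094]),down(186.9))]
rel(G)
q=ctrl.get_obs()["q"]
for P_,Q_ in G: s=ik(P_,Q_,q0=q);print([x.round(2) for x in s]);q=s[0]
E
```

```text
now 21.5 [ 0.6922 -0.039   0.3099] q [-0.226  0.433  1.275 -0.002  1.429 -0.311] F [-0.5 -0.5  1. ] op 0.002
-> [0.636 0.075 0.31 ] shift [ 0.1183 -0.0463 -0.0007] turn [  0.2    0.26 -31.12]
-> [0.58 0.19 0.29] shift [0.126  0.0223 0.02  ] turn [  0.   0. -31.]
-> [0.524 0.302 0.22 ] shift [0.0953 0.0812 0.07  ] turn [  0.    0.  -29.9]
-> [0.524 0.302 0.094] shift [0.    0.    0.126] turn [0. 0. 0.]
[array([-0.07,  0.32,  1.43, -0.  ,  1.4 , -0.7 ])]
[array([ 0.12,  0.27,  1.53, -0.  ,  1.34, -1.05])]
[array([ 0.33,  0.33,  1.6 , -0.  ,  1.21, -1.36])]
[array([ 0.33,  0.51,  1.65, -0.  ,  0.98, -1.36])]
```

Request:
{"name": "arm_command", "arguments": {"series": [[0.024,-0.009,0,0,0,-6.2,0.085],[0.047,-0.018,0,0,0,-12.4,0.085],[0.071,-0.028,0,0,0,-18.7,0.085],[0.095,-0.037,0,0,0,-24.9,0.085],[0.118,-0.046,0,0,0,-31.1,0.085]]}}

```text
time_s: 22.0
eef_pos: [0.6343, 0.0758, 0.3056]
eef_rot: [-0.0, 0.452, 0.892, -0.001]
wrist_force: [-0.1, 0.7, -0.2]
opening: 0.847
```

Request:
{"name": "arm_command", "arguments": {"series": [[0.025,0.004,0.004,0,0,-6.2,0.085],[0.05,0.009,0.008,0,0,-12.4,0.085],[0.076,0.013,0.012,0,0,-18.6,0.085],[0.101,0.018,0.016,0,0,-24.8,0.085],[0.126,0.022,0.02,0,0,-31,0.085]]}}

```text
time_s: 22.5
eef_pos: [0.5781, 0.1906, 0.2853]
eef_rot: [-0.001, 0.197, 0.98, -0.001]
wrist_force: [0.9, -0.3, 0.4]
opening: 0.995
```

Request:
{"name": "arm_command", "arguments": {"series": [[0.019,0.016,0.014,0,0,-6,0.085],[0.038,0.032,0.028,0,0,-12,0.085],[0.057,0.049,0.042,0,0,-18,0.085],[0.076,0.065,0.056,0,0,-24,0.085],[0.095,0.081,0.07,0,0,-29.9,0.085]]}}

```text
time_s: 23.0
eef_pos: [0.5223, 0.3019, 0.2147]
eef_rot: [-0.001, -0.062, 0.998, -0.002]
wrist_force: [-0.5, 0.2, 0.8]
opening: 0.994
```

```bash
python3 - <<'E'
from sal import *
p,d=camera("scene");W=cloud("scene",p,d)
rel([(np.array([.524,.302,.094]),down(186.9))])
m=camera_model("wrist");p,d=camera("wrist");cv2.imwrite("pics/w10.png",p[:,:,::-1])
hs=cv2.cvtColor(p,cv2.COLOR_RGB2HSV).astype(int)
print(wrist_ray_inv(m,[[.524,.302,.056],[.577,.308,.05],[.471,.295,.05]]).round())
E
```

```text
now 23.05 [0.5192 0.3043 0.2119] q [ 3.340e-01  3.370e-01  1.611e+00 -1.000e-03  1.201e+00 -1.368e+00] F [-3.3  0.1 -1.5] op 0.995
-> [0.524 0.302 0.094] shift [-0.0053 -0.0027  0.1178] turn [-0.12 -0.37  0.63]
[[272. 223.]
 [271. 284.]
 [272. 148.]]
```

View pics/w10.png

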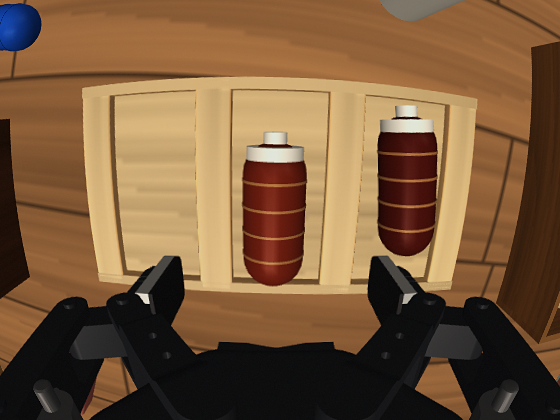

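Wrist view: salami A (274,215) lies midway between the open jaws, collar at top (robot side). Descending.

Request:
{"name": "arm_command", "arguments": {"series": [[-0.001,0,0.03,0,0,0,0.085],[-0.001,0,0.06,0,0,0,0.085],[-0.001,0,0.09,0,0,0,0.085],[-0.001,0,0.12,0,0,0,0.085],[-0.001,0,0.12,0,0,0,0.085]]}}

```text
time_s: 23.6
eef_pos: [0.5217, 0.2992, 0.0919]
eef_rot: [-0.004, -0.059, 0.998, -0.003]
wrist_force: [-0.3, 0.0, 0.0]
opening: 0.996
```

```bash
python3 - <<'E'
from sal import *
rel([(np.array([.524,.302,.094]),down(186.9))])
E
```

```text
now 23.6 [0.5217 0.2992 0.0919] q [ 0.325  0.508  1.655 -0.004  0.988 -1.362] F [-0.3  0.   0. ] op 0.996
-> [0.524 0.302 0.094] shift [-0.0026  0.0025 -0.0021] turn [-0.27 -0.48 -0.13]
```

Request:
{"name": "arm_command", "arguments": {"series": [[-0.001,0.002,-0.002,0,0,0,0.06],[-0.001,0.002,-0.002,0,0,0,0.04],[-0.001,0.002,-0.002,0,0,0,0.035],[-0.001,0.002,-0.002,0,0,0,0.035],[-0.001,0.002,-0.002,0,0,0,0.035]]}}

```text
time_s: 24.1
eef_pos: [0.5273, 0.304, 0.1023]
eef_rot: [0.003, -0.06, 0.998, -0.0]
wrist_force: [-0.5, -0.1, 5.0]
opening: 0.549
```

Request:
{"name": "arm_command", "arguments": {"series": [[0,0,-0.03,0,0,0,0.035],[0,0,-0.07,0,0,0,0.035],[0,0,-0.12,0,0,0,0.035],[0,0,-0.17,0,0,0,0.035],[0,0,-0.21,0,0,0,0.035]]}}

```text
time_s: 24.6
eef_pos: [0.5255, 0.304, 0.3143]
eef_rot: [0.003, -0.06, 0.998, -0.0]
wrist_force: [0.6, 0.3, -1.6]
opening: 0.547
```

```bash
python3 - <<'E'
from sal import *
psi=183.7-180;b=np.array([.574,-.1525]);g=b+R.from_euler('z',3.7,degrees=True).apply([0,-.078,0])[:2];print("groove",g)
o=ctrl.get_obs();c=o["eef_pos"];p0=186.5;G=[]
e=np.array([*g,.30]);n=5
for i in range(1,n+1): G.append((c+(e-c)*i/n,down(p0+(psi-p0)*i/n)))
G+=[(np.array([*g,.216]),down(psi))]
rel(G);q=o["q"]
for P_,Q_ in G: s=ik(P_,Q_,q0=q);print([x.round(2) for x in s]);q=s[0]
p,d=camera("wrist");cv2.imwrite("pics/w11.png",p[:,:,::-1])
fitcyl([(.524,.303),(.486,.410)])
E
```

```text
groove [ 0.57903352 -0.23033742]
now 24.6 [0.5255 0.304  0.3143] q [ 0.33   0.24   1.516 -0.003  1.38  -1.36 ] F [ 0.6  0.3 -1.6] op 0.547
-> [0.5362 0.1971 0.3114] shift [ 0.0022 -0.1074  0.003 ] turn [ 0.06  0.39 36.94]
-> [0.5469 0.0903 0.3086] shift [-0.0628 -0.0871  0.0029] turn [ 0.    0.   36.56]
-> [ 0.5576 -0.0166  0.3057] shift [-0.1023 -0.0326  0.0029] turn [ 0.    0.   36.56]
-> [ 0.5683 -0.1235  0.3029] shift [-0.1016  0.0348  0.0029] turn [ 0.    0.   36.56]
-> [ 0.579  -0.2303  0.3   ] shift [-0.0609  0.0885  0.0029] turn [ 0.    0.   36.56]
-> [ 0.579  -0.2303  0.216 ] shift [-0.     0.     0.084] turn [0. 0. 0.]
[array([ 0.14,  0.17,  1.61, -0.  ,  1.37, -0.9 ])]
[array([-0.05,  0.13,  1.65,  0.  ,  1.36, -0.46])]
[array([-0.24,  0.14,  1.65,  0.  ,  1.35, -0.01])]
[array([-0.42,  0.2 ,  1.59,  0.  ,  1.35,  0.45])]
[array([-0.57,  0.29,  1.48,  0.  ,  1.37,  0.94])]
[array([-0.57,  0.37,  1.55, -0.  ,  1.22,  0.94])]
scene pts 2 white 0 white mean None
side pts 0 white 0 white mean None
yaw -18.9 dz -0.0042 len 0.0966 centre [0.4974 0.3037] ends [array([0.452, 0.319]), array([0.543, 0.288])]
scene pts 788 white 58 white mean [0.434 0.398 0.048]
side pts 1567 white 186 white mean [0.433 0.404 0.044]
yaw 12.1 dz -0.0009 len 0.1075 centre [0.4845 0.4084] ends [array([0.432, 0.397]), array([0.537, 0.42 ])]
```

```bash
cat >> sal.py <<'E'
def held():
    o=ctrl.get_obs();c=o["eef_pos"];A=[]
    for n in("scene","side"):
        p,d=camera(n);W=cloud(n,p,d);hs=cv2.cvtColor(p,cv2.COLOR_RGB2HSV).astype(int)
        m=((hs[...,0]<10)|(hs[...,0]>170))&(hs[...,1]>110)&(hs[...,2]<150)&(np.linalg.norm(W-(c-[0,0,.06]),axis=-1)<.1)
        A.append(W[m])
    A=np.concatenate(A);L=rot(o["eef_rot"]).inv().apply(A-c)   # tool frame: axis along tool x, cross y,z
    f=lambda k:(np.hypot(L[:,1]-k[0]-k[2]*L[:,0],L[:,2]-k[1]-k[3]*L[:,0])-.025)*1000
    s=least_squares(f,[0,.06,0,0],loss="soft_l1",f_scale=2)
    print("held n",len(L),"y,z,slope_y,slope_z",s.x.round(4),"x range red",np.percentile(L[:,0],[.5,99.5]).round(4));return s.x
E
python3 - <<'E'
from sal import *
held()
E
```

```text
held n 1371 y,z,slope_y,slope_z [-0.0016  0.0745  0.0189 -0.0221] x range red [-0.0564  0.0595]
```

Request:
{"name": "arm_command", "arguments": {"series": [[0,-0.015,0,0,0,5.5,0.035],[0.001,-0.037,0,0,0,13,0.035],[0.001,-0.06,0.001,0,0,21,0.035],[0.002,-0.083,0.002,0,0,29,0.035],[0.002,-0.107,0.003,0,0,36.9,0.035]]}}

```text
time_s: 25.35
eef_pos: [0.5348, 0.1963, 0.3039]
eef_rot: [-0.001, 0.262, 0.965, -0.002]
wrist_force: [0.9, 0.4, -2.0]
opening: 0.551
```

Request:
{"name": "arm_command", "arguments": {"series": [[-0.013,-0.017,0.001,0,0,7.3,0.035],[-0.025,-0.035,0.001,0,0,14.6,0.035],[-0.038,-0.052,0.002,0,0,21.9,0.035],[-0.05,-0.07,0.002,0,0,29.2,0.035],[-0.063,-0.087,0.003,0,0,36.6,0.035]]}}

```text
time_s: 25.85
eef_pos: [0.5458, 0.0896, 0.3013]
eef_rot: [-0.0, 0.551, 0.834, -0.001]
wrist_force: [-0.2, -0.5, -2.0]
opening: 0.547
```

Request:
{"name": "arm_command", "arguments": {"series": [[-0.02,-0.007,0.001,0,0,7.3,0.035],[-0.041,-0.013,0.001,0,0,14.6,0.035],[-0.061,-0.02,0.002,0,0,21.9,0.035],[-0.082,-0.026,0.002,0,0,29.2,0.035],[-0.102,-0.033,0.003,0,0,36.6,0.035]]}}

```text
time_s: 26.35
eef_pos: [0.5562, -0.017, 0.2986]
eef_rot: [-0.0, 0.786, 0.619, -0.001]
wrist_force: [-0.2, -0.5, -1.7]
opening: 0.55
```

Request:
{"name": "arm_command", "arguments": {"series": [[-0.02,0.007,0.001,0,0,7.3,0.035],[-0.041,0.014,0.001,0,0,14.6,0.035],[-0.061,0.021,0.002,0,0,21.9,0.035],[-0.081,0.028,0.002,0,0,29.2,0.035],[-0.102,0.035,0.003,0,0,36.6,0.035]]}}

```text
time_s: 26.85
eef_pos: [0.5669, -0.124, 0.2957]
eef_rot: [-0.0, 0.94, 0.341, -0.001]
wrist_force: [0.4, -0.3, -2.8]
opening: 0.544
```

Request:
{"name": "arm_command", "arguments": {"series": [[-0.014,0.02,0.001,0,0,8,0.035],[-0.028,0.04,0.001,0,0,16,0.035],[-0.041,0.06,0.002,0,0,24,0.035],[-0.052,0.076,0.003,0,0,31,0.035],[-0.061,0.089,0.003,0,0,36.6,0.035]]}}

```text
time_s: 27.35
eef_pos: [0.5777, -0.2316, 0.2924]
eef_rot: [-0.0, 1.0, 0.028, -0.001]
wrist_force: [0.3, 0.9, -2.2]
opening: 0.552
```

```bash
python3 - <<'E'
from sal import *
import bd
p=bd.board("scene");bd.board("side")
held()
g=np.array([.579,-.2319])
rel([(np.array([*g,.3]),down(3.7)),(np.array([*g,.226]),down(3.7))])
E
```

```text
scene [ 572.8 -155.5] [164.  238.1] 3.9 stand xy [-0.0009 -0.019   0.    ]
side [ 575.1 -153.7] [160.7 240. ] 3.7 stand xy [ 0.0016 -0.0174  0.    ]
held n 745 y,z,slope_y,slope_z [ 0.0005  0.0718 -0.0163 -0.0141] x range red [-0.0556  0.057 ]
now 27.55 [ 0.578  -0.2304  0.2934] q [-0.57   0.293  1.492 -0.     1.357  0.937] F [ 0.   0.5 -2.1] op 0.55
-> [ 0.579  -0.2319  0.3   ] shift [ 0.0009  0.0015 -0.0066] turn [-0.03  0.05 -0.03]
-> [ 0.579  -0.2319  0.226 ] shift [0.    0.    0.074] turn [0. 0. 0.]
```

Request:
{"name": "arm_command", "arguments": {"series": [[0.001,0.001,0.02,0,0,0,0.035],[0.001,0.001,0.04,0,0,0,0.035],[0.001,0.001,0.055,0,0,0,0.035],[0.001,0.001,0.065,0,0,0,0.035],[0.001,0.001,0.069,0,0,0,0.035]]}}

```text
time_s: 28.05
eef_pos: [0.5795, -0.2312, 0.225]
eef_rot: [0.0, 0.999, 0.032, 0.0]
wrist_force: [-0.4, -0.3, -1.5]
opening: 0.55
```

Request:
{"name": "arm_command", "arguments": {"series": [[0,0,0.001,0,0,0,0.035],[0,0,0.002,0,0,0,0.035],[0,0,0.002,0,0,0,0.048],[0,0,0.002,0,0,0,0.06],[0,0,0.002,0,0,0,0.07]]}}

```text
time_s: 28.55
eef_pos: [0.5804, -0.2323, 0.2255]
eef_rot: [0.002, 1.0, 0.031, 0.002]
wrist_force: [-0.2, 0.1, 0.3]
opening: 0.818
```

Request:
{"name": "arm_command", "arguments": {"series": [[0,0,0,0,0,0,0.07],[0,0,-0.02,0,0,0,0.07],[0,0,-0.05,0,0,0,0.075],[0,0,-0.08,0,0,0,0.08],[0,0,-0.11,0,0,0,0.085]]}}

```text
time_s: 29.05
eef_pos: [0.5797, -0.2318, 0.3359]
eef_rot: [0.001, 1.0, 0.031, 0.001]
wrist_force: [0.9, -0.3, 0.2]
opening: 0.995
```

```bash
python3 - <<'E'
from sal import *
rel([])
fitcyl([(.579,-.231)],zc=.15)
import bd
p=bd.board("side")
m=camera_model("wrist");p,d=camera("wrist");cv2.imwrite("pics/w12.png",p[:,:,::-1])
E
```

```text
now 29.05 [ 0.5797 -0.2318  0.3359] q [-5.700e-01  2.630e-01  1.443e+00 -1.000e-03  1.432e+00  9.380e-01] F [ 0.9 -0.3  0.2] op 0.995
scene pts 573 white 69 white mean [ 0.637 -0.224  0.162]
side pts 609 white 60 white mean [ 0.636 -0.216  0.16 ]
yaw 3.2 dz -0.0007 len 0.1068 centre [ 0.5842 -0.2324] ends [array([ 0.531, -0.235]), array([ 0.638, -0.229])]
side [ 574.9 -151.9] [161.1 234.6] 3.8 stand xy [ 0.0015 -0.0156  0.    ]
```

View pics/w12.png

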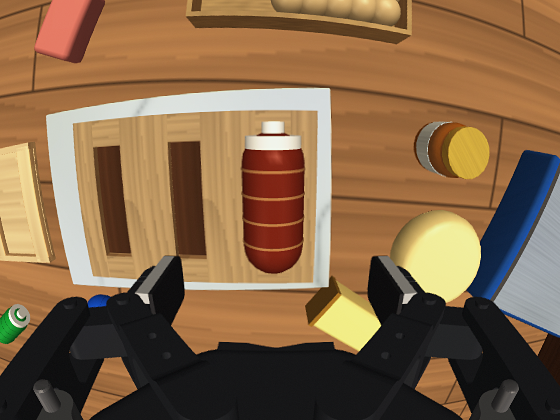

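Salami A rests in the groove (wrist view (273,205)), collar up, i.e. away from the robot. Now salami B.

```bash
python3 - <<'E'
from sal import *
a=np.array([.4846,.4085]);o=ctrl.get_obs();c=o["eef_pos"];p0=3.6;psi=192.1;G=[];n=5
e=np.array([*a,.24])
for i in range(1,n+1): G.append((c+(e-c)*i/n,down(p0+(psi-p0)*i/n)))
G+=[(np.array([*a,.085]),down(psi))]
rel(G);q=o["q"]
for P_,Q_ in G: s=ik(P_,Q_,q0=q);print([x.round(2) for x in s]);q=s[0]
E
```

```text
now 29.25 [ 0.58   -0.232   0.3356] q [-5.700e-01  2.630e-01  1.444e+00 -1.000e-03  1.429e+00  9.380e-01] F [-1.2 -0.1 -0.6] op 0.997
-> [ 0.5609 -0.1039  0.3165] shift [-0.0111 -0.1291  0.0186] turn [  0.27  -0.15 -37.72]
-> [0.5419 0.0242 0.2974] shift [ 0.0702 -0.1088  0.0191] turn [  0.    0.  -37.7]
-> [0.5228 0.1523 0.2782] shift [ 0.1221 -0.0432  0.0191] turn [  0.    0.  -37.7]
-> [0.5037 0.2804 0.2591] shift [0.123  0.0405 0.0191] turn [  0.    0.  -37.7]
-> [0.4846 0.4085 0.24  ] shift [0.0726 0.1073 0.0191] turn [  0.    0.  -37.7]
-> [0.4846 0.4085 0.085 ] shift [0.    0.    0.155] turn [0. 0. 0.]
[array([-0.39,  0.16,  1.6 , -0.  ,  1.38,  0.46])]
[array([-0.17,  0.11,  1.7 , -0.  ,  1.33,  0.02])]
[array([ 0.07,  0.14,  1.71,  0.  ,  1.29, -0.4 ])]
[array([ 0.3 ,  0.23,  1.65, -0.  ,  1.27, -0.82])]
[array([ 0.51,  0.37,  1.51,  0.  ,  1.27, -1.27])]
[array([ 0.51,  0.57,  1.57,  0.  ,  1.  , -1.27])]
```

Request:
{"name": "arm_command", "arguments": {"series": [[-0.002,-0.026,0.004,0,0,-7.5,0.085],[-0.004,-0.052,0.007,0,0,-15.1,0.085],[-0.007,-0.077,0.011,0,0,-22.6,0.085],[-0.009,-0.103,0.015,0,0,-30.2,0.085],[-0.011,-0.129,0.019,0,0,-37.7,0.085]]}}

```text
time_s: 29.75
eef_pos: [0.5598, -0.1026, 0.3132]
eef_rot: [0.0, 0.935, 0.355, -0.0]
wrist_force: [-0.5, 0.5, 0.1]
opening: 0.996
```

Request:
{"name": "arm_command", "arguments": {"series": [[0.014,-0.022,0.004,0,0,-7.5,0.085],[0.028,-0.044,0.008,0,0,-15.1,0.085],[0.042,-0.065,0.011,0,0,-22.6,0.085],[0.056,-0.087,0.015,0,0,-30.2,0.085],[0.07,-0.109,0.019,0,0,-37.7,0.085]]}}

```text
time_s: 30.25
eef_pos: [0.5405, 0.0254, 0.2941]
eef_rot: [0.0, 0.77, 0.638, -0.001]
wrist_force: [-0.1, -0.1, -0.1]
opening: 0.996
```

Request:
{"name": "arm_command", "arguments": {"series": [[0.024,-0.009,0.004,0,0,-7.5,0.085],[0.049,-0.017,0.008,0,0,-15.1,0.085],[0.073,-0.026,0.011,0,0,-22.6,0.085],[0.098,-0.035,0.015,0,0,-30.2,0.085],[0.122,-0.043,0.019,0,0,-37.7,0.085]]}}

```text
time_s: 30.75
eef_pos: [0.5215, 0.1532, 0.2748]
eef_rot: [0.0, 0.523, 0.853, -0.001]
wrist_force: [0.5, -0.2, -0.5]
opening: 0.993
```

Request:
{"name": "arm_command", "arguments": {"series": [[0.025,0.008,0.004,0,0,-7.5,0.085],[0.049,0.016,0.008,0,0,-15.1,0.085],[0.074,0.024,0.011,0,0,-22.6,0.085],[0.098,0.032,0.015,0,0,-30.2,0.085],[0.123,0.041,0.019,0,0,-37.7,0.085]]}}

```text
time_s: 31.25
eef_pos: [0.503, 0.2812, 0.2555]
eef_rot: [0.0, 0.219, 0.976, -0.001]
wrist_force: [-0.4, 0.2, -0.2]
opening: 0.992
```

Request:
{"name": "arm_command", "arguments": {"series": [[0.015,0.022,0.004,0,0,-7.5,0.085],[0.029,0.044,0.008,0,0,-15.1,0.085],[0.044,0.065,0.011,0,0,-22.6,0.085],[0.06,0.088,0.015,0,0,-31,0.085],[0.073,0.107,0.019,0,0,-37.7,0.085]]}}

```text
time_s: 31.75
eef_pos: [0.4834, 0.4094, 0.236]
eef_rot: [-0.0, -0.108, 0.994, -0.002]
wrist_force: [0.4, -0.1, 0.2]
opening: 0.996
```

```bash
python3 - <<'E'
from sal import *
rel([(np.array([.4846,.4085,.085]),down(192.1))])
m=camera_model("wrist");p,d=camera("wrist");hs=cv2.cvtColor(p,cv2.COLOR_RGB2HSV).astype(int)
red=biggest(((hs[...,0]<10)|(hs[...,0]>170))&(hs[...,1]>110)&(hs[...,2]<150)&(np.arange(420)[:,None]<300))
cc,ss,aa=cv2.minAreaRect(np.argwhere(red)[:,::-1].astype(np.float32));print(np.round(cc),np.round(ss),round(aa,1), wrist_ray_inv(m,[[.4846,.4085,.05],[.49,.4096,.05]]).round())
E
```

```text
now 31.75 [0.4834 0.4094 0.236 ] q [ 0.517  0.373  1.51  -0.003  1.261 -1.27 ] F [ 0.4 -0.1  0.2] op 0.996
-> [0.4846 0.4085 0.085 ] shift [-0.0011 -0.0007  0.151 ] turn [-0.18 -0.06  0.33]
[276. 185.] [56. 24.] 1.0 [[275. 206.]
 [275. 213.]]
```

Request:
{"name": "arm_command", "arguments": {"series": [[-0.001,-0.001,0.04,0,0,0,0.085],[-0.001,-0.001,0.08,0,0,0,0.085],[-0.001,-0.001,0.12,0,0,0,0.085],[-0.001,-0.001,0.145,0,0,0,0.085],[-0.001,-0.001,0.152,0,0,0,0.085]]}}

```text
time_s: 32.3
eef_pos: [0.483, 0.4055, 0.0807]
eef_rot: [-0.003, -0.105, 0.994, -0.003]
wrist_force: [-0.5, -0.9, -0.4]
opening: 0.993
```

Request:
{"name": "arm_command", "arguments": {"series": [[0,0,0,0,0,0,0.07],[0,0,0,0,0,0,0.055],[0,0,0,0,0,0,0.045],[0,0,0,0,0,0,0.04],[0,0,0,0,0,0,0.035]]}}

```text
time_s: 32.8
eef_pos: [0.4874, 0.4082, 0.0883]
eef_rot: [0.003, -0.105, 0.994, -0.0]
wrist_force: [-0.2, -0.8, 6.2]
opening: 0.568
```

```bash
python3 - <<'E'
from sal import *
rel([])
E
```

```text
now 32.8 [0.4874 0.4082 0.0883] q [ 0.512  0.567  1.57  -0.003  0.999 -1.268] F [-0.2 -0.8  6.2] op 0.568
```

Request:
{"name": "arm_command", "arguments": {"series": [[0,0,-0.03,0,0,0,0.035],[0,0,-0.07,0,0,0,0.035],[0,0,-0.12,0,0,0,0.035],[0,0,-0.17,0,0,0,0.035],[0,0,-0.22,0,0,0,0.035]]}}

```text
time_s: 33.3
eef_pos: [0.485, 0.4075, 0.3079]
eef_rot: [0.001, -0.105, 0.994, -0.001]
wrist_force: [1.1, 0.1, -2.5]
opening: 0.565
```

```bash
python3 - <<'E'
from sal import *
import bd
bd.board("scene");bd.board("side")
h=held()
psi=3.7;b=np.array([.574,-.1530]);g=b+R.from_euler('z',3.7,degrees=True).apply([0,.078,0])[:2];print("groove",g)
o=ctrl.get_obs();c=o["eef_pos"];p0=191.9;G=[];n=5
e=np.array([*g,.30])
for i in range(1,n+1): G.append((c+(e-c)*i/n,down(p0+(psi-p0)*i/n)))
rel(G);q=o["q"]
for P_,Q_ in G: s=ik(P_,Q_,q0=q);print([x.round(2) for x in s]);q=s[0]
E
```

```text
scene [ 573.1 -153.6] [163.2 234.7] 3.9 stand xy [-0.0004 -0.0171  0.    ]Traceback (most recent call last):
  File "<stdin>", line 3, in <module>
  File "bd.py", line 3, in board
    p,d=camera(n);W=cloud(n,p,d);zz=W[...,2];m=biggest((zz>.122)&(zz<.137)&(W[...,1]<lim)&(W[...,1]>-.35)&(W[...,0]>.4)&(W[...,0]<.76))
                                               ~~~~~~~^^^^^^^^^^^^^^^^^^^^^^^^^^^^^^^^^^^^^^^^^^^^^^^^^^^^^^^^^^^^^^^^^^^^^^^^^^^^^^^^^
  File "h.py", line 21, in biggest
    return l==1+np.argmax(s[1:,4])
                ~~~~~~~~~^^^^^^^^^
    return _wrapfunc(a, 'argmax', axis=axis, out=out, **kwds)
    return bound(*args, **kwds)
ValueError: attempt to get argmax of an empty sequence
```

```bash
python3 - <<'E'
from sal import *
try: held()
except Exception as e: print(e)
psi=3.7;b=np.array([.574,-.1530]);g=b+R.from_euler('z',3.7,degrees=True).apply([0,.078,0])[:2];print("groove",g)
o=ctrl.get_obs();c=o["eef_pos"];p0=191.9;G=[];n=5
e=np.array([*g,.30])
for i in range(1,n+1): G.append((c+(e-c)*i/n,down(p0+(psi-p0)*i/n)))
rel(G);q=o["q"]
for P_,Q_ in G: s=ik(P_,Q_,q0=q);print([x.round(2) for x in s]);q=s[0]
E
```

```text
held n 1752 y,z,slope_y,slope_z [-0.0019  0.0615  0.0148 -0.0183] x range red [-0.0577  0.0463]
groove [ 0.56896648 -0.07516258]
now 33.5 [0.4859 0.408  0.3078] q [ 0.513  0.306  1.447 -0.003  1.385 -1.268] F [-0.8  0.5 -3.4] op 0.564
-> [0.5025 0.3114 0.3063] shift [ 0.004  -0.098   0.0017] turn [2.000e-02 3.000e-01 3.782e+01]
-> [0.5191 0.2148 0.3047] shift [-0.0569 -0.0798  0.0016] turn [ 0.    0.   37.64]
-> [0.5357 0.1181 0.3031] shift [-0.0938 -0.0284  0.0016] turn [ 0.    0.   37.64]
-> [0.5524 0.0215 0.3016] shift [-0.0917  0.0348  0.0016] turn [ 0.    0.   37.64]
-> [ 0.569  -0.0752  0.3   ] shift [-0.0514  0.0835  0.0016] turn [ 0.    0.   37.64]
[array([ 0.35,  0.21,  1.56,  0.  ,  1.36, -0.77])]
[array([ 0.18,  0.15,  1.64, -0.  ,  1.35, -0.28])]
[array([0.  , 0.12, 1.67, 0.  , 1.34, 0.19])]
[array([-0.18,  0.13,  1.67, -0.  ,  1.34,  0.67])]
[array([-0.34,  0.18,  1.61, -0.  ,  1.35,  1.17])]
```

Request:
{"name": "arm_command", "arguments": {"series": [[0,-0.014,0,0,0,5.5,0.035],[0.001,-0.034,0,0,0,13,0.035],[0.002,-0.055,0.001,0,0,21,0.035],[0.003,-0.076,0.001,0,0,29.4,0.035],[0.004,-0.098,0.002,0,0,37.8,0.035]]}}

```text
time_s: 34.0
eef_pos: [0.501, 0.31, 0.3011]
eef_rot: [-0.001, 0.225, 0.974, -0.002]
wrist_force: [0.6, -1.0, -2.0]
opening: 0.566
```

Request:
{"name": "arm_command", "arguments": {"series": [[-0.011,-0.016,0,0,0,7.5,0.035],[-0.023,-0.032,0.001,0,0,15,0.035],[-0.034,-0.048,0.001,0,0,22.6,0.035],[-0.046,-0.064,0.001,0,0,30.1,0.035],[-0.057,-0.08,0.002,0,0,37.6,0.035]]}}

```text
time_s: 34.5
eef_pos: [0.5177, 0.2132, 0.2995]
eef_rot: [-0.0, 0.527, 0.85, -0.002]
wrist_force: [0.1, -0.1, -1.3]
opening: 0.567
```

Request:
{"name": "arm_command", "arguments": {"series": [[-0.019,-0.006,0,0,0,7.5,0.035],[-0.038,-0.011,0.001,0,0,15,0.035],[-0.056,-0.017,0.001,0,0,22.6,0.035],[-0.075,-0.023,0.001,0,0,30.1,0.035],[-0.094,-0.028,0.002,0,0,37.6,0.035]]}}

```text
time_s: 35.0
eef_pos: [0.5347, 0.117, 0.2977]
eef_rot: [-0.0, 0.773, 0.635, -0.002]
wrist_force: [0.7, 0.7, -2.0]
opening: 0.565
```

Request:
{"name": "arm_command", "arguments": {"series": [[-0.018,0.007,0,0,0,7.5,0.035],[-0.037,0.014,0.001,0,0,15,0.035],[-0.055,0.021,0.001,0,0,22.6,0.035],[-0.073,0.028,0.001,0,0,30.1,0.035],[-0.092,0.035,0.002,0,0,37.6,0.035]]}}

```text
time_s: 35.5
eef_pos: [0.5517, 0.0203, 0.296]
eef_rot: [-0.0, 0.936, 0.352, -0.002]
wrist_force: [0.6, 1.4, -1.7]
opening: 0.564
```

Request:
{"name": "arm_command", "arguments": {"series": [[-0.012,0.019,0,0,0,8.2,0.035],[-0.023,0.037,0.001,0,0,16.5,0.035],[-0.034,0.055,0.001,0,0,24.5,0.035],[-0.044,0.071,0.001,0,0,32,0.035],[-0.051,0.083,0.002,0,0,37.6,0.035]]}}

```text
time_s: 36.0
eef_pos: [0.5686, -0.076, 0.2941]
eef_rot: [0.0, 1.0, 0.031, -0.001]
wrist_force: [0.2, 0.7, -2.3]
opening: 0.57
```

```bash
python3 - <<'E'
from sal import *
import bd
bd.board("scene")
g=np.array([.569,-.0752])
held()
rel([(np.array([*g,.2135]),down(3.7))])
E
```

```text
scene [ 573.3 -153.7] [161.5 234. ] 3.7 stand xy [-0.0002 -0.0172  0.    ]
held n 768 y,z,slope_y,slope_z [ 0.0002  0.058  -0.0076 -0.0241] x range red [-0.058   0.0556]
now 36.15 [ 0.5687 -0.0753  0.2945] q [-3.380e-01  1.870e-01  1.619e+00 -1.000e-03  1.338e+00  1.165e+00] F [ 0.3 -0.1 -2.5] op 0.571
-> [ 0.569  -0.0752  0.2135] shift [ 0.0005 -0.0001  0.081 ] turn [0.   0.13 0.21]
```

Request:
{"name": "arm_command", "arguments": {"series": [[0,0,0.022,0,0,0,0.035],[0,0,0.045,0,0,0,0.035],[0,0,0.063,0,0,0,0.035],[0,0,0.076,0,0,0,0.035],[0,0,0.083,0,0,0,0.035]]}}

```text
time_s: 36.65
eef_pos: [0.5689, -0.0742, 0.2121]
eef_rot: [0.0, 0.999, 0.035, -0.0]
wrist_force: [-0.2, -0.5, -1.9]
opening: 0.567
```

Request:
{"name": "arm_command", "arguments": {"series": [[0,0,0.001,0,0,0,0.035],[0,0,0.001,0,0,0,0.035],[0,0,0.001,0,0,0,0.05],[0,0,0.001,0,0,0,0.06],[0,0,0.001,0,0,0,0.07]]}}

```text
time_s: 37.15
eef_pos: [0.5705, -0.0755, 0.2142]
eef_rot: [0.001, 0.999, 0.034, 0.002]
wrist_force: [0.1, 0.4, 0.1]
opening: 0.812
```

Request:
{"name": "arm_command", "arguments": {"series": [[0,0,0,0,0,0,0.07],[0,0,-0.02,0,0,0,0.07],[0,0,-0.05,0,0,0,0.075],[0,0,-0.09,0,0,0,0.08],[0,0,-0.13,0,0,0,0.085]]}}

```text
time_s: 37.65
eef_pos: [0.5693, -0.075, 0.3444]
eef_rot: [0.001, 0.999, 0.034, 0.001]
wrist_force: [0.4, -0.1, -0.3]
opening: 0.994
```

Request:
{"name": "arm_command", "arguments": {"series": [[-0.04,0,0,0,0,0,0.085],[-0.08,-0.02,-0.01,0,0,0,0.085],[-0.12,-0.06,-0.02,0,0,0,0.085],[-0.15,-0.1,-0.02,0,0,0,0.085],[-0.17,-0.14,-0.02,0,0,0,0.085]]}}

```text
time_s: 38.15
eef_pos: [0.39, 0.0521, 0.3631]
eef_rot: [0.001, 0.999, 0.033, 0.002]
wrist_force: [0.9, 1.3, -0.0]
opening: 0.993
```

```bash
python3 - <<'E'
from sal import *
import bd,meas
rel([])
fitcyl([(.579,-.231),(.569,-.075)],zc=.15)
bd.board("side");p=bd.board("scene")
cv2.imwrite("pics/fin.png",cv2.resize(p[80:400,120:480,::-1],None,fx=1.8,fy=1.8))
E
```

```text
now 38.15 [0.39   0.0521 0.3631] q [-0.17  -0.308  1.949 -0.002  1.496  1.335] F [ 0.9  1.3 -0. ] op 0.993
scene pts 572 white 70 white mean [ 0.637 -0.224  0.162]
side pts 611 white 59 white mean [ 0.636 -0.216  0.16 ]
yaw 3.2 dz -0.0007 len 0.1072 centre [ 0.5841 -0.2323] ends [array([ 0.531, -0.235]), array([ 0.638, -0.229])]
scene pts 634 white 82 white mean [ 0.625 -0.069  0.162]
side pts 751 white 71 white mean [ 0.625 -0.061  0.161]
yaw 3.5 dz -0.0008 len 0.1069 centre [ 0.5733 -0.0767] ends [array([ 0.52, -0.08]), array([ 0.627, -0.073])]
side [ 574.6 -151.1] [160.4 234.5] 3.7 stand xy [ 0.0013 -0.0148  0.    ]
scene [ 572.8 -154. ] [162.5 234.7] 3.6 stand xy [-0.0008 -0.0175  0.    ]
```

View pics/fin.png

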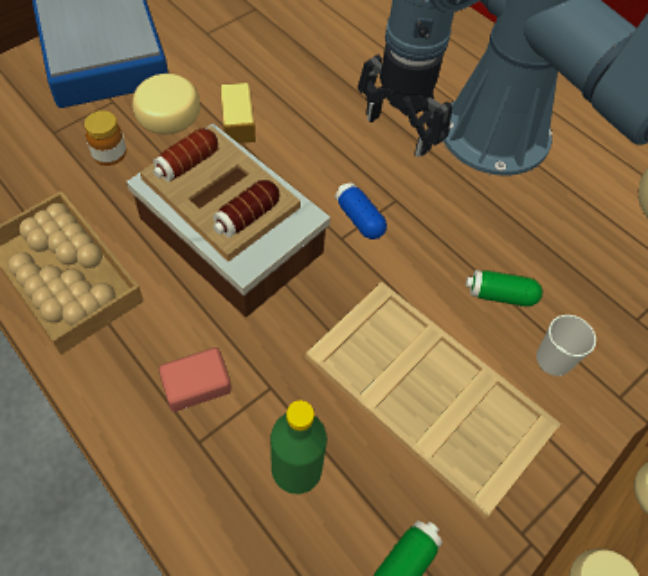

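Both salamis are seated in the outer grooves with ties pointing away, the tray is empty and the other goods stand where they were. Handing in.

```bash
python3 -c "
from bench import ctrl
print(ctrl.hand_in())"
```

```text
the job is handed in; nothing more can be done
None
```

The job is done and handed in at about 38 s of the 200 s. `ctrl.hand_in()` gives no verdict.

**What I did:**
- **Board:** I slid it about 9 cm towards +y, so it overhung by about 5.8 cm. I gripped that edge, lifted the board, turned it half a turn and laid it back grooved face up. It landed about 22° off square, so I straightened it with one push from the side and one from behind.
- **Salamis:** only two were present. I turned each one half a turn and set them in the two outer grooves.

**What the last checks showed:**
- **Board:** it lies flat, within 2 mm of the stand's centre in x and about 16 mm off in y, roughly 1.5° from square, with nothing overhanging.
- **Salamis:** both sit at groove height within 1 mm and are no more than 2–3 mm off across the groove. One is about 5 mm off along its groove. Both white tied ends point away from the robot.
- **Other goods:** in the final picture they look untouched, and I never reached for the blue and green look-alikes.
- **Gripper:** it was well clear of everything.

**What did not go to plan:**
- The first salami was held only by the fingertips, because the hand rode up about 8–10 mm as the fingers closed. It still placed correctly, and I gripped the second one lower.
- One board check from the side camera failed while the arm was blocking the view.
- The two cameras disagree by about 3 mm on the board's y position.

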